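# Rebuild the spice mill after washing-up

## Task

Put the spice mill back together: thread all the grinding rings lying on the counter down its spindle, the widest first and then each next narrower one on top, every ring fully home and flat on what is below it. Once all the rings are on, press the mill's test button fully down and let it spring back up. Also move every feed stick from the wooden drying rack to the narrow aluminium holder, one to a hole, head up and right to the bottom, and leave the other kitchen things where they are.

Things in the scene. Friction and masses are not known exactly. Their poses are not given: they have to be found in the camera images.
- mill: Fixed spice-mill base, a steel slab 140 (its x) x 260 (its y) x 44 mm high with a grey motor hump (50 mm long, top 90 mm high) at its +y end. Origin: centre of its underside, on the counter; z up.
- spindle_foot (a point): Centre of the mill's round bed (96 mm across, 50 mm above the counter) where the spindle rises; z up. The bare steel spindle is 18 mm in diameter and 66 mm tall, its last 10 mm tapering to 9 mm. It stands 65 mm from the mill's middle towards its -y end.
- spindle_tip (a point): Top of the spindle, 66 mm above spindle_foot.
- test_button (a joint): Travel of the mill's spring test button: 0 up, 0.006 m fully down (about 5 N). Springs back.
- test_button_top (a point): Centre of the top face of the round test button, 28 mm across, on the mill's top between spindle and motor hump; pressed straight down.
- ring_62: Loose steel grinding ring, the widest of the set: 62 mm outside, 23 mm bore, 12 mm thick, lying flat on the counter. Origin: centre of its underside; z is its axis. May be absent.
- ring_53: Loose steel grinding ring, the second widest of the set: 53 mm outside, 23 mm bore, 12 mm thick, lying flat on the counter. Origin: centre of its underside; z is its axis. May be absent.
- ring_44: Loose steel grinding ring, the second narrowest of the set: 44 mm outside, 23 mm bore, 12 mm thick, lying flat on the counter. Origin: centre of its underside; z is its axis. May be absent.
- ring_35: Loose steel grinding ring, the narrowest of the set: 35 mm outside, 23 mm bore, 12 mm thick, lying flat on the counter. Origin: centre of its underside; z is its axis. May be absent.
- rack: Fixed wooden drying rack, block 60 (x) x 175 (y) x 55 mm high, four wide round holes 17 mm across and 45 mm deep (floor 10 mm above the counter) in a row along its y at -67.5, -22.5, +22.5, +67.5 mm. Origin: centre of underside.
- holder: Fixed narrow aluminium stick holder, block 50 (x) x 175 (y) x 85 mm high, four round holes 19 mm across and 75 mm deep (floor 10 mm above the counter) in a row along its y at -67.5, -22.5, +22.5, +67.5 mm. Origin: centre of underside.
- stick_0: Loose wooden feed stick standing upright in a hole of the drying rack: 150 mm long, shaft 14 mm in diameter, its top 32 mm a round head 22 mm in diameter. Origin: centre of its lower end; z along it to the head. May be absent.
- stick_1: Loose wooden feed stick standing upright in a hole of the drying rack: 150 mm long, shaft 14 mm in diameter, its top 32 mm a round head 22 mm in diameter. Origin: centre of its lower end; z along it to the head. May be absent.
- stick_2: Loose wooden feed stick standing upright in a hole of the drying rack: 150 mm long, shaft 14 mm in diameter, its top 32 mm a round head 22 mm in diameter. Origin: centre of its lower end; z along it to the head. May be absent.
- stick_3: Loose wooden feed stick standing upright in a hole of the drying rack: 150 mm long, shaft 14 mm in diameter, its top 32 mm a round head 22 mm in diameter. Origin: centre of its lower end; z along it to the head. May be absent.
- jar: Glass jar with steel lid, 76 mm across, 110 mm high, loose on the counter; not part of the job. Origin: on its underside.
- bowl: Small brass bowl, 70 mm across, 35 mm high, loose on the counter; not part of the job. Origin: on its underside.
- spoon: Dark wooden spoon, 160 mm long, lying flat, loose on the counter; not part of the job. Origin: on its underside.
There are look-alikes about, which are no part of the job. Leave any orange look-alike of the ring_53 alone.

How it is judged:
On the way, in this order (a step that is already met when the one before it is completed fails the run):
1. the widest ring (if present) is home on the spindle (horizontal distance between ring_62 and spindle_foot below 0.005 m and z of ring_62 in the frame of spindle_foot below 0.0035 m and angle between the z axis of ring_62 and the z axis of mill, either way round below 0.08 rad), for 0.2 s.
2. the second widest ring (if present) is home on the spindle (horizontal distance between ring_53 and spindle_foot below 0.005 m and z of ring_53 in the frame of spindle_foot below 0.0155 m and angle between the z axis of ring_53 and the z axis of mill, either way round below 0.08 rad), for 0.2 s.
3. the second narrowest ring (if present) is home on the spindle (horizontal distance between ring_44 and spindle_foot below 0.005 m and z of ring_44 in the frame of spindle_foot below 0.0275 m and angle between the z axis of ring_44 and the z axis of mill, either way round below 0.08 rad), for 0.2 s.
4. the narrowest ring (if present) is home on the spindle (horizontal distance between ring_35 and spindle_foot below 0.005 m and z of ring_35 in the frame of spindle_foot below 0.0395 m and angle between the z axis of ring_35 and the z axis of mill, either way round below 0.08 rad), for 0.2 s.
5. with all the rings on, the test button is pressed fully down (value of joint test_button above 0.0048 m), for 0.05 s.
6. the test button is let up again (value of joint test_button below 0.0015 m), for 0.2 s.
At the end, for the whole second after the job is handed in: Rings on the spindle (axis within 5 mm, level within 0.08 rad), widest lowest, each within 3.5 mm of home and 3 mm of the one below; sticks in the holder, foot within 4.5 mm of the floor, upright within 0.15 rad; button up; all at rest (all of step 1 and all of step 2 and all of step 3 and all of step 4 and linear speed of each of ring_62, ring_53, ring_44, ring_35, stick_0, stick_1, stick_2, stick_3 below 0.03 m/s and z of ring_53 in the frame of ring_62 between 0.009 and 0.015 m and z of ring_44 in the frame of ring_62 between 0.009 and 0.027 m and z of ring_44 in the frame of ring_53 between 0.009 and 0.015 m and z of ring_35 in the frame of ring_62 between 0.009 and 0.039 m and z of ring_35 in the frame of ring_53 between 0.009 and 0.027 m and z of ring_35 in the frame of ring_44 between 0.009 and 0.015 m and x of stick_0 in the frame of holder between -0.01 and 0.01 m and y of stick_0 in the frame of holder between -0.08 and 0.08 m and z of each of stick_0, stick_1, stick_2, stick_3 in the frame of holder below 0.0145 m and angle between each of stick_0, stick_1, stick_2, stick_3's own z axis and vertical below 0.15 rad and x of stick_1 in the frame of holder between -0.01 and 0.01 m and y of stick_1 in the frame of holder between -0.08 and 0.08 m and x of stick_2 in the frame of holder between -0.01 and 0.01 m and y of stick_2 in the frame of holder between -0.08 and 0.08 m and x of stick_3 in the frame of holder between -0.01 and 0.01 m and y of stick_3 in the frame of holder between -0.08 and 0.08 m and value of joint test_button below 0.0015 m); the robot touches nothing.
It fails at once if the jar is moved more than 4 cm or tipped (distance of jar from where it was at the start of the episode above 0.04 m or angle between jar's own z axis and vertical above 0.5 rad).
It fails at once if the bowl is moved more than 4 cm or tipped (distance of bowl from where it was at the start of the episode above 0.04 m or angle between bowl's own z axis and vertical above 0.5 rad).
It fails at once if the spoon is moved more than 4 cm or tipped (distance of spoon from where it was at the start of the episode above 0.04 m or angle between spoon's own z axis and vertical above 0.5 rad).
Of ring_62, ring_53, ring_44, ring_35 only 3 to 4 are there at a start; the rules pass over those that are not, and their reading is None.
Of stick_0, stick_1, stick_2, stick_3 only 3 to 4 are there at a start; the rules pass over those that are not, and their reading is None.
At some moment in a run one of ring_62, ring_53, ring_44, ring_35 may be knocked a few centimetres aside while the robot is not near it.
It also fails if it takes over 210 s, if anything falls off the work surface, if the arm or the gripper's body presses on something with over 40 N, if the wrist force passes 120 N, or if a joint passes its speed limit or range.

## Robot

A 7-joint arm with a two-finger parallel gripper is mounted at the origin on the work surface. World frame = base frame: x ahead of the robot, y to its left, z up, the work surface at z = 0. Lengths are in m, angles in rad, forces in N, time in s.
With the tool pointing down it reaches from about 0.4 to 0.9 m from the base axis. Payload 5.6 kg.
Tool frame: the origin (TCP) lies midway between the tips of the shut fingers; the grasp point (between the pads) lies manip.tcp_to_grasp behind it (manip.tcp_to_grasp is the distance from the TCP to the grasp point, in m); z points along the fingers, y is the line along which they close (so a half turn about z gives the same grasp; the last joint's range is limited). The gripper opens to 92 mm and grips with 3 to 60 N. Pads are 20 mm wide; open, the fingers measure 128 mm over their backs; the gripper's body (75 mm by 189 mm) begins 69 mm behind the grasp point.
Start: joints at [1.08, 0.468, -0.012, 1.603, 0.006, 1.071, -0.056], TCP at [0.281, -0.586, 0.215] pointing down, gripper open.
Joint ranges: [-2.53, 2.53], [-0.31, 2.02], [-1.57, 1.55], [0.28, 2.44], [-1.29, 4.43], [0.15, 1.84], [-2.92, 2.92]. Speed limits (rad/s): [2.57, 2.57, 3.14, 3.14, 3.14, 3.14, 3.14].

## Interface

Orientations are given as a unit quaternion [x, y, z, w].
In Python, from bench import manip, capture, get_calibration, hand_in gives the robot as it stands. The module is installed in compiled form; this text tells all that it offers.
- The arm moves only by the tool carry_out, never from a script. Its argument "steps" is a list of rows, each an object with "fingers": the closure, from -1 (fully open) to 1 (shut); "xyz": the shift along the tool's x, y, z in cm, a list of three; "turn": the turn about the tool's z in degrees. A call has exactly 5 rows; each row shifts and turns the commanded pose from where the row before left it, along the tool's axes as they then stand; what a row does not reach is not made up. A row lasts 1/10 s, in which the tool goes at most 50 mm and 8.59 degrees, less where a joint would pass 70% of its speed; a pose out of reach is approached as far as the arm can. A call is refused whole if a number of a shift passes 5 or a number of a turn 8.59, either way. A call with a gripper value outside its range is refused whole. The fingers move at their own pace and stop on an object; the grip force is fixed at half the most. Time passes only in rows, so rows that do not move let the fingers close, or fill a call up. It gives the time, the measured TCP pose, the force, the opening and the grip force at its end, in the units of the state.
- manip.observe(): the state, without advancing time (a new reading comes with each control period).
- capture(name): name is "side" or "top" or "wrist"; returns the picture (420x560x3 uint8, blue, green, red); there is no depth.
- get_calibration(name): a dict with "fx", "fy", "cx", "cy" (pixels), "D" ([k1, k2, p1, p2, k3] as OpenCV has them; the pictures are not rectified), "R" (3x3) and "t" (3): a world point X has camera coordinates R X + t; the wrist camera has in their place "hand_eye" (4x4, takes a point from camera to tool coordinates, whose origin is the TCP and whose axes are the flange's). Camera axes: x right, y down, z forward; pixel columns grow to the right and rows downward; lengths in m; the calibration is good to about 2 mm. A picture is of the moment at which its call begins: read the wrist's pose just before it. get_calibration takes no time and is no camera call.
- hand_in(): hands the job in; it is judged then, once.
The state is a dict: "clock": time; "q": joint angles; "qd": joint speeds; "tau": joint torques, N m; "tcp_pos": TCP position; "orientation": TCP orientation; "force": force on the tool from outside, world axes, zero at the start; "torque": the same for the moment, N m; "grip_width": finger opening in m; "finger_force": force on a finger pad.
Only numpy, scipy, OpenCV 4.12 (cv2) and the standard library are available. Lean on these libraries where they do the work, as an engineer would, in place of code of your own. Each camera call takes 0.05 s, during which the arm holds its last target. There are 200 camera calls.

## Working session

There is one attempt and no reset: what is moved stays moved. The work goes in short steps, Python scripts to look and compute and a tool call to move; the robot and the scene stay as the last step left them, time stands still between calls to the robot, and variables do not carry over. Pictures are saved under pics/ and viewed, at most 14 in all, crops included, and the job is handed in when it is done.

Besides the shell and the picture viewer there is one more tool, called after "Emit:" as name([rows], argument=value, ...), one row to a line, values as JSON. carry_out: Moves the arm, as the interface text tells. Its arguments: {"type":"object","properties":{"steps":{"type":"array"}},"required":["steps"]}

```bash
mkdir -p pics; cat > h.py <<'E'
import numpy as np, cv2
from bench import manip, capture, get_calibration
from scipy.spatial.transform import Rotation as Ro
def cam(name, st=None):
    c=get_calibration(name); K=np.array([[c['fx'],0,c['cx']],[0,c['fy'],c['cy']],[0,0,1.]]); D=np.array(c['D'],float)
    if 'R' in c: R=np.array(c['R']);t=np.array(c['t'])
    else:
        st=st or manip.observe(); H=np.array(c['hand_eye']); T=np.eye(4); T[:3,:3]=Ro.from_quat(st['orientation']).as_matrix(); T[:3,3]=st['tcp_pos']
        M=np.linalg.inv(T@H); R=M[:3,:3]; t=M[:3,3]
    return K,D,R,t
def ray(C,uv,z):
    K,D,R,t=C; p=cv2.undistortPoints(np.array(uv,float).reshape(-1,1,2),K,D).reshape(-1,2)
    d=np.c_[p,np.ones(len(p))]@R; o=-R.T@t
    return o+d*((z-o[2])/d[:,2])[:,None]
def proj(C,X):
    K,D,R,t=C; return cv2.projectPoints(np.array(X,float).reshape(-1,3),cv2.Rodrigues(R)[0],t,K,D)[0].reshape(-1,2)
E
python3 - <<'E'
from h import *
s=manip.observe(); print({k:np.round(v,3).tolist() for k,v in s.items()}, manip.tcp_to_grasp)
for n in ['top','side','wrist']:
    C=cam(n); print(n,np.round(C[0],0).tolist(),np.round(-C[2].T@C[3],3),np.round(C[2],2).tolist())
    im=capture(n); cv2.imwrite(f'pics/{n}0.png',im)
    if n!='wrist': cv2.imwrite(f'pics/{n}0b.png',cv2.resize(im,(800,600),interpolation=cv2.INTER_CUBIC))
print(get_calibration('wrist')['hand_eye'])
E
```

```text
{'clock': 0.0, 'q': [1.08, 0.468, -0.012, 1.604, 0.006, 1.071, -0.056], 'qd': [0.0, 0.002, 0.001, -0.002, -0.0, 0.001, 0.001], 'tau': [-0.0, -52.057, -0.013, -24.375, -0.057, 0.017, 0.0], 'tcp_pos': [0.281, -0.585, 0.214], 'orientation': [0.975, 0.222, -0.0, -0.001], 'force': [0.121, -1.134, -0.428], 'torque': [-0.02, 0.018, 0.017], 'finger_force': 0.0, 'grip_width': 0.092} 0.0187
top [[398.0, 0.0, 284.0], [0.0, 398.0, 216.0], [0.0, 0.0, 1.0]] [ 4.830e-01 -1.000e-03  1.018e+00] [[-0.02, -1.0, -0.01], [-1.0, 0.02, -0.07], [0.08, 0.01, -1.0]]
side [[547.0, 0.0, 286.0], [0.0, 547.0, 216.0], [0.0, 0.0, 1.0]] [ 0.385 -0.851  0.987] [[0.98, -0.18, 0.01], [-0.12, -0.71, -0.69], [0.14, 0.68, -0.72]]
wrist [[310.0, 0.0, 276.0], [0.0, 310.0, 209.0], [0.0, 0.0, 1.0]] [ 0.344 -0.556  0.384] [[0.43, -0.9, -0.0], [-0.87, -0.42, 0.25], [-0.22, -0.11, -0.97]]
[[-2.32011259e-04 -9.68791040e-01 -2.47878734e-01  6.96936861e-02]
 [ 9.99999936e-01 -2.92507668e-04  2.07228605e-04  4.59351393e-04]
 [-2.73267647e-04 -2.47878670e-01  9.68791046e-01 -1.70430116e-01]
 [ 0.00000000e+00  0.00000000e+00  0.00000000e+00  1.00000000e+00]]
```

View pics/top0b.png

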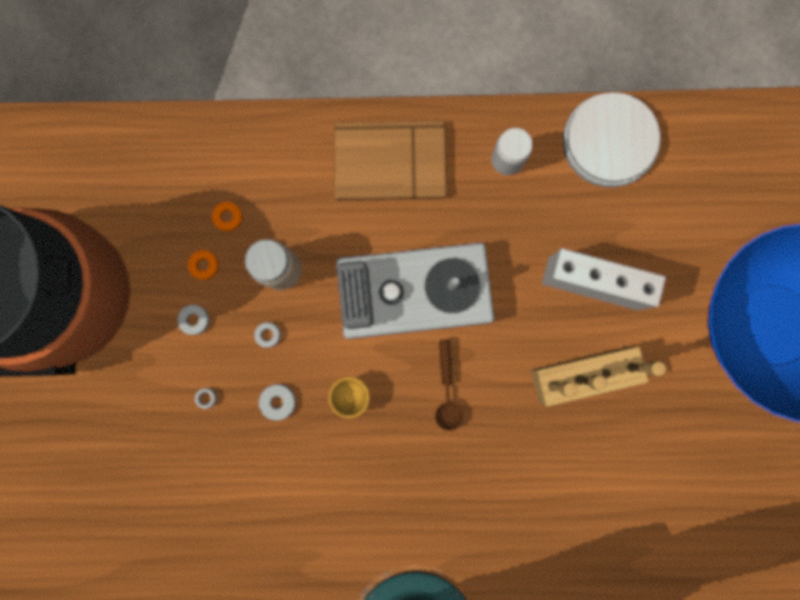

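View pics/side0b.png

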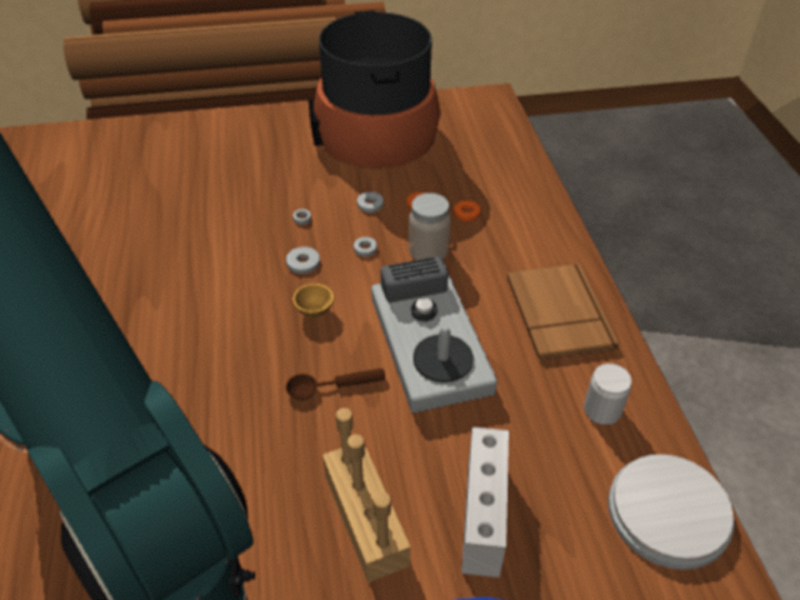

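The top view, at 800×600, shows:
- **Steel rings:** the candidates are at (277,402) widest, (193,320) second, (267,334) third and (205,398) narrowest.
- **Orange look-alikes:** (227,216) and (203,264), to be left alone.
- **Grey or white distractors:** the jar lid at (270,262), a white can at (513,150) and a plate at (613,138).
- **Mill:** the bed is at (453,285) and the button at (391,292).
- **Holder holes:** (568,267) to (649,289).
- **Stick heads:** three, at (568,388), (598,380) and (658,369).

The side view agrees with this: 4 steel rings and 3 sticks.

```bash
cat >> h.py <<'E'
def blobs(mask,lo,hi,roi):
    u0,v0,u1,v1=roi; m=np.zeros_like(mask); m[v0:v1,u0:u1]=mask[v0:v1,u0:u1]
    cs,_=cv2.findContours(m,cv2.RETR_EXTERNAL,cv2.CHAIN_APPROX_NONE)
    return [c for c in cs if lo<cv2.contourArea(c)<hi]
def rings(im=None,C=None):
    im=capture('top') if im is None else im; C=C or cam('top'); h=cv2.cvtColor(im,cv2.COLOR_BGR2HSV)
    m=((h[...,1]<85)&(h[...,2]>75)).astype(np.uint8)
    out=[]
    for c in blobs(m,60,900,(90,190,235,330)):
        p=ray(C,c.reshape(-1,2),.011)[:,:2]; (x,y),(w,l),a=cv2.fitEllipse((p*1e4).astype(np.float32))
        out.append((round(x/1e4,4),round(y/1e4,4),round(w/10,1),round(l/10,1)))
    return sorted(out,key=lambda o:-o[2])
E
python3 - <<'E'
from h import *
im=cv2.imread('pics/top0.png'); C=cam('top'); h=cv2.cvtColor(im,cv2.COLOR_BGR2HSV)
print(rings(im,C))
dark=(h[...,2]<75).astype(np.uint8)
# bed
for c in blobs(dark,500,3000,(285,175,350,225)):
    (u,v),ax,a=cv2.fitEllipse(c); p=ray(C,c.reshape(-1,2),.05); print('bed',u,v,ax,ray(C,[u,v],.05),p.min(0),p.max(0))
for c in blobs(dark,15,400,(375,170,470,220)):
    M=cv2.moments(c);u,v=M['m10']/M['m00'],M['m01']/M['m00']; print('hold',u,v,cv2.contourArea(c),ray(C,[u,v],.085))
# mill slab / holder light blobs, rack
grey=((h[...,1]<70)&(h[...,2]>95)).astype(np.uint8)
for c in blobs(grey,800,9000,(230,160,470,240)):
    r=cv2.minAreaRect(c);M=cv2.moments(c);print('grey',r)
print('btn',ray(C,[391*.7,291.5*.7],.055))
print('heads',ray(C,np.array([[568,388],[598,380],[658,369]])*.7,.16).round(3).tolist())
print('rackholes',ray(C,np.array([[555,386],[632,368]])*.7,.055).round(3).tolist())
print('jar,bowl,spoon',ray(C,np.array([[269,262],[349,397],[448,385]])*.7,.05).round(3).tolist())
# crop
cv2.imwrite('pics/c1.png',cv2.resize(im[140:300,120:480],(800,356),interpolation=cv2.INTER_CUBIC))
E
```

```text
[(0.3994, 0.2371, 61.0, 63.2), (0.5469, 0.3864, 51.7, 54.0), (0.5177, 0.2548, 42.5, 45.1), (0.4083, 0.3626, 32.9, 36.8), (0.618, 0.2394, 28.6, 94.1)]
bed 316.5142822265625 199.1946563720703 (33.37519454956055, 34.66025161743164) [[ 0.59616096 -0.07266038  0.05      ]] [ 0.55489089 -0.11562979  0.05      ] [ 0.63861237 -0.02971447  0.05      ]
grey ((422.7652282714844, 195.53543090820312), (82.80113983154297, 27.91374397277832), 15.376252174377441)
grey ((289.99761962890625, 203.04025268554688), (56.850826263427734, 105.78656005859375), 83.91146850585938)
btn [[0.58547238 0.031967   0.055     ]]
heads [[0.425, -0.233, 0.16], [0.436, -0.278, 0.16], [0.452, -0.368, 0.16]]
rackholes [[0.422, -0.24, 0.055], [0.45, -0.37, 0.055]]
jar,bowl,spoon [[0.64, 0.241, 0.05], [0.408, 0.105, 0.05], [0.426, -0.062, 0.05]]
```

View pics/c1.png

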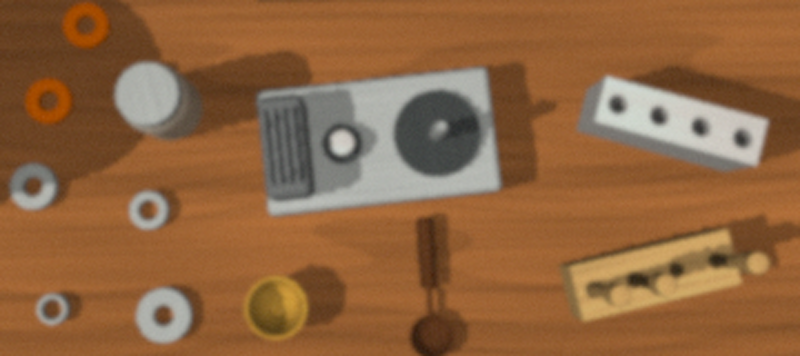

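```bash
cat >> h.py <<'E'
import json
def state():
    s=manip.observe(); R=Ro.from_quat(s['orientation']).as_matrix(); return s,np.array(s['tcp_pos']),np.degrees(np.arctan2(R[1,0],R[0,0]))
def plan(wps,f,yaw=None,ms=.045,mt=6.,start=None):
    """wps: (x,y,z,yaw); rows in the tool axes (x=(c,s), y=(s,-c), z down; +turn lowers yaw)"""
    if start is None: _,p,y=state()
    else: p,y=np.array(start[:3],float),start[3]
    rows=[]
    for w in wps:
        q=np.array(w[:3],float); dy=(w[3]-y+180)%360-180
        n=max(1,int(np.ceil(np.linalg.norm(q-p)/ms-.02)),int(np.ceil(abs(dy)/mt-.02)))
        for i in range(n):
            d=(q-p)/n*100; a=np.radians(y); c,s=np.cos(a),np.sin(a)
            rows.append([round(d[0]*c+d[1]*s,1 if n>1 else 2)+0.,round(d[0]*s-d[1]*c,1 if n>1 else 2)+0.,round(-d[2],2)+0.,round(-dy/n,1)+0.]); y-=rows[-1][3]
            # track the rounded command so the error does not build up
            r=rows[-1]; p=p+np.array([r[0]*c+r[1]*s,r[0]*s-r[1]*c,-r[2]])/100; n2=n-i-1
            if n2: dy=((w[3]-y+180)%360-180)*n/n2; 
            if n2: q2=(q-p)/n2; q=p+q2*n if False else q
            n=n
            if n2: # spread what is left over the rows left
                dy=((w[3]-y+180)%360-180); rem=n2; break_=False
            if n2: n_left=n2; dq=q-p
            if not n2: break
            # rescale for next row
            n=n2
            dy=((w[3]-y+180)%360-180)
    while len(rows)%5: rows.append([0,0,0,0])
    for i in range(0,len(rows),5): print(json.dumps(rows[i:i+5]))
    print('end',p.round(4),round(y,1))
E
python3 - <<'E'
import re
s=open('h.py').read()
i=s.index('        for i in range(n):\n            d=(q-p)'); j=s.index('    while len(rows)%5')
s=s[:i]+'''        for k in range(n,0,-1):
            d=(q-p)/k*100; dy=(w[3]-y+180)%360-180; a=np.radians(y); c,t=np.cos(a),np.sin(a)
            r=[round(d[0]*c+d[1]*t,2)+0.,round(d[0]*t-d[1]*c,2)+0.,round(-d[2],2)+0.,round(-dy/k,1)+0.]
            rows.append(r); y-=r[3]; p=p+np.array([r[0]*c+r[1]*t,r[0]*t-r[1]*c,-r[2]])/100
'''+s[j:]
open('h.py','w').write(s)
E
python3 -c "
from h import *
_,p,y=state();print(p,y)
plan([(.50,-.2,.25,100),(.36,.237,.2,179)],-1)"
```

```text
[ 0.28117015 -0.58553067  0.21386164] 25.654532088208104
[[2.8, -1.94, -0.28, -5.7], [2.98, -1.66, -0.28, -5.7], [3.13, -1.35, -0.28, -5.7], [3.25, -1.04, -0.28, -5.7], [3.34, -0.71, -0.28, -5.7]]
[[3.39, -0.37, -0.28, -5.7], [3.41, -0.03, -0.28, -5.7], [3.4, 0.3, -0.28, -5.7], [3.35, 0.64, -0.27, -5.7], [3.27, 0.97, -0.28, -5.8]]
[[3.15, 1.3, -0.27, -5.7], [3.01, 1.6, -0.28, -5.8], [2.83, 1.9, -0.27, -5.7], [3.25, -0.45, 0.36, -5.6], [3.27, -0.13, 0.36, -5.6]]
[[3.27, 0.19, 0.36, -5.7], [3.24, 0.52, 0.36, -5.6], [3.17, 0.83, 0.36, -5.7], [3.07, 1.14, 0.36, -5.6], [2.95, 1.44, 0.35, -5.7]]
[[2.79, 1.72, 0.36, -5.6], [2.61, 1.99, 0.35, -5.7], [2.4, 2.24, 0.36, -5.6], [2.16, 2.46, 0.35, -5.7], [1.91, 2.66, 0.36, -5.6]]
[[1.64, 2.83, 0.35, -5.7], [1.36, 2.98, 0.36, -5.6], [0, 0, 0, 0], [0, 0, 0, 0], [0, 0, 0, 0]]
end [0.36  0.237 0.2  ] 179.0
```

Emit:
carry_out([
  {"fingers":-1,"xyz":[2.8,-1.9,-0.3],"turn":-5.7},
  {"fingers":-1,"xyz":[3.0,-1.7,-0.3],"turn":-5.7},
  {"fingers":-1,"xyz":[3.1,-1.4,-0.3],"turn":-5.7},
  {"fingers":-1,"xyz":[3.2,-1.0,-0.3],"turn":-5.7},
  {"fingers":-1,"xyz":[3.3,-0.7,-0.3],"turn":-5.7},
])

```text
clock: 0.65
tcp_pos: [0.3652, -0.4369, 0.2295]
orientation: [0.889, 0.457, -0.0, -0.0]
force: [1.1, -0.2, -0.9]
grip_width: 0.092
finger_force: 0.0
```

Emit:
carry_out([
  {"fingers":-1,"xyz":[3.4,-0.4,-0.3],"turn":-5.7},
  {"fingers":-1,"xyz":[3.4,0,-0.3],"turn":-5.7},
  {"fingers":-1,"xyz":[3.4,0.3,-0.3],"turn":-5.7},
  {"fingers":-1,"xyz":[3.4,0.6,-0.3],"turn":-5.7},
  {"fingers":-1,"xyz":[3.3,1.0,-0.3],"turn":-5.7},
])

```text
clock: 1.15
tcp_pos: [0.4495, -0.2878, 0.2446]
orientation: [0.75, 0.662, -0.0, -0.0]
force: [0.1, -0.4, -0.6]
grip_width: 0.0919
finger_force: 0.0
```

Emit:
carry_out([
  {"fingers":-1,"xyz":[3.2,1.3,-0.2],"turn":-5.7},
  {"fingers":-1,"xyz":[3.0,1.6,-0.2],"turn":-5.7},
  {"fingers":-1,"xyz":[2.8,1.9,-0.2],"turn":-5.7},
  {"fingers":-1,"xyz":[3.2,-0.4,0.3],"turn":-5.7},
  {"fingers":-1,"xyz":[3.3,-0.1,0.3],"turn":-5.7},
])

```text
clock: 1.65
tcp_pos: [0.4809, -0.1364, 0.2442]
orientation: [0.563, 0.826, 0.0, -0.0]
force: [0.4, 0.5, 0.1]
grip_width: 0.0916
finger_force: 0.0
```

Emit:
carry_out([
  {"fingers":-1,"xyz":[3.3,0.2,0.3],"turn":-5.7},
  {"fingers":-1,"xyz":[3.2,0.5,0.3],"turn":-5.7},
  {"fingers":-1,"xyz":[3.2,0.8,0.3],"turn":-5.7},
  {"fingers":-1,"xyz":[3.1,1.1,0.3],"turn":-5.7},
  {"fingers":-1,"xyz":[3.0,1.4,0.3],"turn":-5.7},
])

```text
clock: 2.15
tcp_pos: [0.4284, 0.0193, 0.2294]
orientation: [0.343, 0.939, -0.0, 0.0]
force: [0.9, 0.6, -0.4]
grip_width: 0.0919
finger_force: 0.0
```

Emit:
carry_out([
  {"fingers":-1,"xyz":[2.8,1.7,0.3],"turn":-5.7},
  {"fingers":-1,"xyz":[2.6,2.0,0.3],"turn":-5.7},
  {"fingers":-1,"xyz":[2.4,2.2,0.3],"turn":-5.7},
  {"fingers":-1,"xyz":[2.2,2.5,0.3],"turn":-5.7},
  {"fingers":-1,"xyz":[1.9,2.7,0.3],"turn":-5.7},
])

```text
clock: 2.65
tcp_pos: [0.3774, 0.1755, 0.2145]
orientation: [0.101, 0.995, -0.0, 0.0]
force: [1.0, -0.3, 0.3]
grip_width: 0.0914
finger_force: 0.0
```

```bash
python3 - <<'E'
from h import *
s,p,y=state(); print(p,y,s['q'])
im=capture('wrist'); cv2.imwrite('pics/w1.png',im); print(rings())
C=cam('wrist',s); print(proj(C,[[.3994,.2371,.012],[.408,.105,.035]]))
plan([(.3994,.2371,.15,180)],-1)
E
```

```text
[0.37742067 0.17546753 0.21451386] 168.3637926540646 [ 0.32089765  0.15962873 -0.88953212  2.09673376  0.15323892  0.94927572
  0.71566416]
[(0.2474, 0.4138, 205.4, 360.0), (0.3993, 0.2371, 61.2, 63.8), (0.5468, 0.3865, 51.4, 54.4), (0.5177, 0.2548, 42.5, 45.1), (0.4084, 0.3627, 32.9, 37.2), (0.6179, 0.2387, 29.1, 95.5), (0.3172, 0.2352, 23.6, 72.2), (0.3186, 0.3522, 15.6, 81.8)]
[[329.14568712 195.25948277]
 [223.10735404 228.29857302]]
[[-0.55, 3.12, 3.23, -5.7], [-0.86, 3.05, 3.23, -5.7], [0, 0, 0, 0], [0, 0, 0, 0], [0, 0, 0, 0]]
end [0.3994 0.2371 0.15  ] 180.0
```

View pics/w1.png

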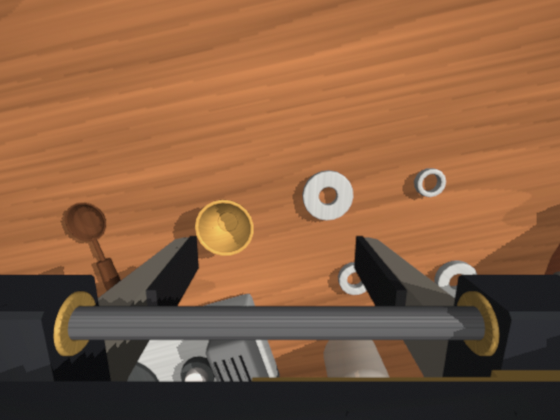

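The wrist view shows the widest ring at (328,196), where the top camera predicted (329,195), so the two agree. I'll move above it and descend.

Emit:
carry_out([
  {"fingers":-1,"xyz":[-0.5,2.1,3.2],"turn":-5.7},
  {"fingers":-1,"xyz":[-0.7,2.1,3.2],"turn":-5.7},
  {"fingers":-1,"xyz":[-1.1,2.1,3.2],"turn":0},
  {"fingers":-1,"xyz":[0,0,0],"turn":0},
  {"fingers":-1,"xyz":[0,0,0],"turn":0},
])

```text
clock: 3.25
tcp_pos: [0.407, 0.2346, 0.118]
orientation: [0.004, 1.0, -0.0, -0.001]
force: [-0.9, 0.3, 0.3]
grip_width: 0.092
finger_force: 0.0
```

```bash
cat >> h.py <<'E'
def wmeas(X,z,lo=75,r=90):
    """centre of the grey ring near world X in the wrist picture, on height z"""
    s,p,y=state(); im=capture('wrist'); C=cam('wrist',s); h=cv2.cvtColor(im,cv2.COLOR_BGR2HSV); u,v=proj(C,[*X,z])[0].astype(int)
    m=((h[...,1]<85)&(h[...,2]>lo)).astype(np.uint8); o=[]
    for c in blobs(m,80,20000,(max(0,u-r),max(0,v-r),u+r,v+r)):
        q=ray(C,c.reshape(-1,2),z)[:,:2]; e=cv2.fitEllipse((q*1e4).astype(np.float32)); o.append([round(e[0][0]/1e4,4),round(e[0][1]/1e4,4),round(e[1][0]/10,1),round(e[1][1]/10,1)])
    return im,o
E
python3 - <<'E'
from h import *
s,p,y=state(); print(p,y)
im,o=wmeas((.3993,.2371),.012); print(o)
plan([(.3993,.2371,.004,180)],-1)
E
```

```text
[0.40700117 0.23461327 0.11804074] 179.55180302224096
[[0.3995, 0.2354, 61.0, 61.4]]
[[0.28, 0.09, 3.83, -0.2], [0.28, 0.09, 3.84, -0.1], [0.28, 0.08, 3.83, -0.2], [0, 0, 0, 0], [0, 0, 0, 0]]
end [0.3993 0.2371 0.004 ] 180.0
```

Emit:
carry_out([
  {"fingers":-1,"xyz":[0.3,0.1,3.8],"turn":-0.5},
  {"fingers":-1,"xyz":[0.3,0.1,3.8],"turn":0},
  {"fingers":-1,"xyz":[0.2,0,3.8],"turn":0},
  {"fingers":-1,"xyz":[0,0,0.1],"turn":0},
  {"fingers":1,"xyz":[0,0,0],"turn":0},
])

```text
clock: 3.8
tcp_pos: [0.4005, 0.2368, 0.0052]
orientation: [-0.0, 1.0, -0.0, 0.001]
force: [0.4, -0.4, 1.0]
grip_width: 0.0857
finger_force: 0.0
```

Emit:
carry_out([
  {"fingers":1,"xyz":[0,0,0],"turn":0},
  {"fingers":1,"xyz":[0,0,0],"turn":0},
  {"fingers":1,"xyz":[0,0,0],"turn":0},
  {"fingers":1,"xyz":[0,0,0],"turn":0},
  {"fingers":1,"xyz":[0,0,0],"turn":0},
])

```text
clock: 4.3
tcp_pos: [0.4008, 0.2368, 0.005]
orientation: [-0.0, 1.0, -0.0, 0.001]
force: [-0.5, -3.2, 10.2]
grip_width: 0.0609
finger_force: 30.0
```

Emit:
carry_out([
  {"fingers":1,"xyz":[0,0,-1],"turn":0},
  {"fingers":1,"xyz":[0,0,-3],"turn":0},
  {"fingers":1,"xyz":[0,0,-4],"turn":0},
  {"fingers":1,"xyz":[0,0,-4],"turn":0},
  {"fingers":1,"xyz":[0,0,-4],"turn":0},
])

```text
clock: 4.8
tcp_pos: [0.3988, 0.237, 0.1654]
orientation: [-0.001, 1.0, -0.0, -0.0]
force: [1.5, 0.4, -1.6]
grip_width: 0.0611
finger_force: 30.0
```

```bash
python3 - <<'E'
from h import *
s,p,y=state(); print(p,y,s['grip_width'],s['finger_force'])
im,o=wmeas(p[:2],p[2]+.009); print(o); cv2.imwrite('pics/w2.png',im)
plan([(.5962,-.0727,.17,180)],1)
E
```

```text
[0.39882333 0.23703462 0.16536689] -179.89506550945694 0.06107824989834916 29.999151010997593
[[0.4425, 0.2347, 20.6, 161.9], [0.3989, 0.2811, 8.4, 30.8], [0.3994, 0.1919, 8.3, 32.2], [0.3972, 0.2371, 58.9, 64.9]]
[[-2.15, -3.48, 0.01, 0.0], [-2.15, -3.48, 0.01, 0.0], [-2.15, -3.48, 0.01, 0.0], [-2.15, -3.47, 0.01, 0.0], [-2.16, -3.48, 0.01, 0.0]]
[[-2.15, -3.47, 0.01, 0.0], [-2.16, -3.48, 0.01, 0.0], [-2.15, -3.47, 0.01, 0.1], [-2.16, -3.47, 0.0, 0.0], [0, 0, 0, 0]]
end [ 0.5962 -0.0727  0.17  ] -180.0
```

View pics/w2.png

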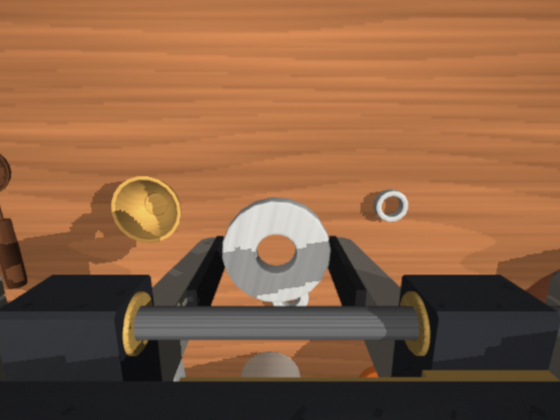

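```bash
python3 - <<'E'
from h import *
s,p,y=state(); print('bore',ray(cam('wrist',s),[276.5,250.5],p[2]+.007)-p)
im=cv2.imread('pics/top0.png'); C=cam('top')
print('tip',ray(C,[318,197.2],.116))
g=cv2.cvtColor(im,cv2.COLOR_BGR2GRAY); h=cv2.cvtColor(im,cv2.COLOR_BGR2HSV)
m=(g<105).astype(np.uint8)
for c in blobs(m,700,3000,(285,170,350,235)): 
    k=cv2.convexHull(c); e=cv2.fitEllipse(c); q=ray(C,c.reshape(-1,2),.05); print(e,ray(C,e[0],.05),np.ptp(q,axis=0))
plan([(.655,-.0727,.19,180)],1)
E
```

```text
bore [[-2.95621085e-03 -1.65301284e-05  7.00000000e-03]]
tip [[ 0.59295937 -0.07122236  0.116     ]]
((316.7224426269531, 199.35179138183594), (36.62092590332031, 37.97705078125), 71.54019165039062) [[ 0.59576615 -0.07315999  0.05      ]] [0.09107978 0.09303206 0.        ]
[[-2.81, -3.48, -0.21, 0.0], [-2.81, -3.48, -0.21, 0.0], [-2.81, -3.48, -0.21, 0.0], [-2.8, -3.48, -0.21, 0.0], [-2.81, -3.48, -0.22, 0.0]]
[[-2.8, -3.48, -0.21, 0.0], [-2.81, -3.47, -0.22, 0.0], [-2.8, -3.48, -0.21, 0.1], [-2.81, -3.47, -0.22, 0.0], [0, 0, 0, 0]]
end [ 0.655  -0.0727  0.19  ] -180.0
```

Emit:
carry_out([
  {"fingers":1,"xyz":[-1.0,-1.8,-1.2],"turn":0},
  {"fingers":1,"xyz":[-2.8,-3.5,-1.0],"turn":0},
  {"fingers":1,"xyz":[-2.8,-3.5,-0.3],"turn":0},
  {"fingers":1,"xyz":[-2.8,-3.5,0],"turn":0},
  {"fingers":1,"xyz":[-2.8,-3.5,0],"turn":0},
])

```text
clock: 5.35
tcp_pos: [0.5224, 0.0776, 0.1891]
orientation: [-0.001, 1.0, -0.0, 0.0]
force: [0.1, 0.6, -1.8]
grip_width: 0.0615
finger_force: 30.0
```

Emit:
carry_out([
  {"fingers":1,"xyz":[-2.8,-3.5,0],"turn":0},
  {"fingers":1,"xyz":[-2.8,-3.5,0],"turn":0},
  {"fingers":1,"xyz":[-2.8,-3.5,0],"turn":0},
  {"fingers":1,"xyz":[-2.8,-3.2,0],"turn":0},
  {"fingers":1,"xyz":[-2.2,-1.0,0],"turn":0},
])

```text
clock: 5.85
tcp_pos: [0.6567, -0.0734, 0.1879]
orientation: [0.003, 1.0, -0.001, -0.0]
force: [-0.2, 0.4, -1.3]
grip_width: 0.0612
finger_force: 30.0
```

Emit:
carry_out([
  {"fingers":1,"xyz":[0,0,0],"turn":0},
  {"fingers":1,"xyz":[0,0,0],"turn":0},
  {"fingers":1,"xyz":[0,0,0],"turn":0},
  {"fingers":1,"xyz":[0,0,0],"turn":0},
  {"fingers":1,"xyz":[0,0,0],"turn":0},
])

```text
clock: 6.35
tcp_pos: [0.6555, -0.0669, 0.189]
orientation: [-0.001, 1.0, -0.0, 0.0]
force: [0.9, -0.1, -1.2]
grip_width: 0.061
finger_force: 30.0
```

```bash
python3 - <<'E'
from h import *
s,p,y=state(); print(p,y,s['grip_width'])
im=capture('wrist');cv2.imwrite('pics/w3.png',im); np.save('w3.npy',np.r_[p,s['orientation']])
C=cam('wrist',s);print(proj(C,[[.594,-.072,.116],[.5958,-.0731,.05],p+[-.002,0,.007]]))
E
```

```text
[ 0.6555093  -0.06694456  0.18896987] -179.87306117759252 0.0610241380535401
[[269.97942461 139.49938969]
 [270.17585036 139.38598493]
 [276.47943564 251.98580763]]
```

View pics/w3.png

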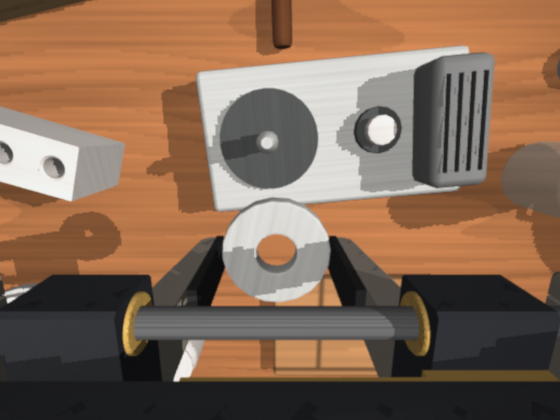

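```bash
cat >> h.py <<'E'
def darkbed(im,C,roi,th=85):
    g=cv2.cvtColor(im,cv2.COLOR_BGR2GRAY); o=[]
    for c in blobs((g<th).astype(np.uint8),3000,12000,roi):
        c=cv2.convexHull(c); e=cv2.fitEllipse(c); q=ray(C,c.reshape(-1,2),.05); o.append((np.round(e,1) if 0 else e[0],ray(C,e[0],.05)[0,:2].round(4),np.ptp(q,axis=0).round(4)))
    return o
E
python3 - <<'E'
from h import *
im=cv2.imread('pics/w3.png'); s,p,y=state(); C=cam('wrist',s)
print(darkbed(im,C,(212,80,330,196)))
h=cv2.cvtColor(im,cv2.COLOR_BGR2HSV); g=h[...,2]
for c in blobs((g>130).astype(np.uint8),20,700,(250,120,290,160)): M=cv2.moments(c);u=[M['m10']/M['m00'],M['m01']/M['m00']];print('tip',u,cv2.contourArea(c),ray(C,u,.116))
m=(h[...,1]>110).astype(np.uint8)
for c in blobs(m,200,2500,(245,225,310,275)): e=cv2.fitEllipse(c);print('bore',e,ray(C,e[0],p[2]+.007)-p)
m=((h[...,1]<70)&(g>120)).astype(np.uint8); m[:, :224]=0;m[:,330:]=0;m[:190]=0;m[300:]=0
for c in blobs(m,1000,12000,(224,196,330,300)): e=cv2.fitEllipse(c); print('outer',e,ray(C,e[0],p[2]+.007)-p)
for u in [(383,129)]: print('btn',ray(C,u,.056))
E
```

```text
[]
tip [268.76353928299005, 140.2418001525553] 218.5 [[ 0.59461483 -0.07312791  0.116     ]]
bore ((275.90472412109375, 249.57992553710938), (29.485183715820312, 36.50326156616211), 89.59513854980469) [[-0.00344456 -0.00032487  0.007     ]]
outer ((276.42950439453125, 244.56117248535156), (109.46411895751953, 115.39347076416016), 74.68952178955078) [[-6.44208150e-03 -3.60035035e-05  7.00000000e-03]]
btn [[0.58592373 0.03356071 0.056     ]]
```

The wrist view shows the bed at about (268,138), the spindle tip at (268,141), the held ring's bore at (276,250) and the button at (383,129). The spindle works out at (0.595, -0.073), agreeing with the top camera to within about 1 mm.

Emit:
carry_out([
  {"fingers":1,"xyz":[2.8,-0.3,0],"turn":0},
  {"fingers":1,"xyz":[2.8,-0.3,1],"turn":0},
  {"fingers":1,"xyz":[0.2,0,3],"turn":0},
  {"fingers":1,"xyz":[0,0,1.2],"turn":0},
  {"fingers":1,"xyz":[0,0,0],"turn":0},
])

```text
clock: 6.9
tcp_pos: [0.597, -0.0737, 0.1351]
orientation: [-0.001, 1.0, 0.0, -0.002]
force: [0.5, 0.3, -1.9]
grip_width: 0.0605
finger_force: 30.0
```

Emit:
carry_out([
  {"fingers":1,"xyz":[0,0,1],"turn":0},
  {"fingers":1,"xyz":[0,0,1],"turn":0},
  {"fingers":1,"xyz":[0,0,1],"turn":0},
  {"fingers":1,"xyz":[0,0,0],"turn":0},
  {"fingers":1,"xyz":[0,0,0],"turn":0},
])

```text
clock: 7.4
tcp_pos: [0.5979, -0.0735, 0.1063]
orientation: [-0.001, 1.0, 0.0, -0.0]
force: [-0.1, -0.0, -1.0]
grip_width: 0.0608
finger_force: 30.0
```

No contact force, and the ring is now past the tip.

Emit:
carry_out([
  {"fingers":1,"xyz":[0,0,1],"turn":0},
  {"fingers":1,"xyz":[0,0,1],"turn":0},
  {"fingers":1,"xyz":[0,0,1],"turn":0},
  {"fingers":1,"xyz":[0,0,1],"turn":0},
  {"fingers":1,"xyz":[0,0,0.8],"turn":0},
])

```text
clock: 7.9
tcp_pos: [0.5975, -0.0737, 0.0573]
orientation: [-0.0, 1.0, 0.0, -0.001]
force: [-0.3, 0.3, -1.7]
grip_width: 0.061
finger_force: 30.0
```

Emit:
carry_out([
  {"fingers":1,"xyz":[0,0,0.1],"turn":0},
  {"fingers":-1,"xyz":[0,0,0],"turn":0},
  {"fingers":-1,"xyz":[0,0,0],"turn":0},
  {"fingers":-1,"xyz":[0,0,0],"turn":0},
  {"fingers":-1,"xyz":[0,0,0],"turn":0},
])

```text
clock: 8.4
tcp_pos: [0.5984, -0.0738, 0.0582]
orientation: [-0.0, 1.0, -0.0, 0.001]
force: [-0.7, 0.3, 0.7]
grip_width: 0.0905
finger_force: 0.0
```

Emit:
carry_out([
  {"fingers":-1,"xyz":[0,0,-2],"turn":0},
  {"fingers":-1,"xyz":[0,0,-4],"turn":0},
  {"fingers":-1,"xyz":[0,0,-4],"turn":0},
  {"fingers":-1,"xyz":[-2,0,-2],"turn":0},
  {"fingers":-1,"xyz":[-4,0,-1],"turn":0},
])

```text
clock: 8.9
tcp_pos: [0.6584, -0.0743, 0.1915]
orientation: [-0.0, 1.0, -0.001, 0.002]
force: [0.6, -0.2, -0.7]
grip_width: 0.0921
finger_force: 0.0
```

```bash
python3 - <<'E'
from h import *
s,p,y=state(); print(p,y,s['grip_width'])
im,o=wmeas((.595,-.073),.062,lo=130,r=60); cv2.imwrite('pics/w4.png',im[40:260,130:450]); print(o,rings())
plan([(.56,.15,.19,180),(.5468,.3865,.12,180)],-1)
E
```

```text
[ 0.65840949 -0.07429729  0.19154925] -179.97014293369836 0.0920511214104992
[[0.5977, -0.0732, 128.4, 132.0]] [(0.5468, 0.3866, 51.4, 54.4), (0.5179, 0.2549, 42.9, 45.0), (0.4083, 0.3625, 33.1, 36.9), (0.6179, 0.2388, 28.8, 96.2)]
[[1.71, 3.73, 0.0, 0.0], [1.71, 3.73, 0.0, 0.0], [1.71, 3.73, 0.0, 0.0], [1.71, 3.73, 0.0, 0.0], [1.7, 3.72, 0.0, 0.0]]
[[1.71, 3.73, 0.01, 0.0], [0.22, 3.94, 1.17, 0.0], [0.22, 3.94, 1.17, 0.0], [0.22, 3.94, 1.16, 0.0], [0.22, 3.94, 1.17, 0.0]]
[[0.22, 3.94, 1.16, 0.0], [0.22, 3.94, 1.17, 0.0], [0, 0, 0, 0], [0, 0, 0, 0], [0, 0, 0, 0]]
end [0.5468 0.3865 0.12  ] 180.0
```

View pics/w4.png

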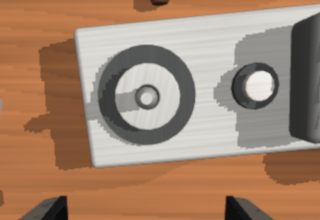

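```bash
python3 - <<'E'
from h import *
plan([(.52,.15,.20,-150),(.5468,.3866,.11,-110)],-1)
E
```

```text
[[2.37, 3.73, -0.17, -5.0], [2.04, 3.92, -0.16, -5.0], [1.69, 4.08, -0.17, -5.0], [1.33, 4.22, -0.16, -5.0], [0.96, 4.31, -0.17, -5.0]]
[[0.58, 4.38, -0.16, -5.0], [-2.02, 2.74, 1.29, -5.7], [-2.28, 2.52, 1.28, -5.7], [-2.52, 2.28, 1.29, -5.7], [-2.74, 2.02, 1.28, -5.7]]
[[-2.92, 1.74, 1.29, -5.7], [-3.09, 1.44, 1.28, -5.8], [-3.21, 1.13, 1.29, -5.7], [0, 0, 0, 0], [0, 0, 0, 0]]
end [0.5468 0.3866 0.11  ] 250.0
```

Emit:
carry_out([
  {"fingers":-1,"xyz":[2.4,3.7,-0.2],"turn":-5},
  {"fingers":-1,"xyz":[2.0,3.9,-0.2],"turn":-5},
  {"fingers":-1,"xyz":[1.7,4.1,-0.2],"turn":-5},
  {"fingers":-1,"xyz":[1.3,4.2,-0.1],"turn":-5},
  {"fingers":-1,"xyz":[1.0,4.3,-0.1],"turn":-5},
])

```text
clock: 9.5
tcp_pos: [0.5371, 0.113, 0.1954]
orientation: [-0.219, 0.976, -0.0, -0.0]
force: [0.3, 1.5, -0.1]
grip_width: 0.0917
finger_force: 0.0
```

Emit:
carry_out([
  {"fingers":-1,"xyz":[0.6,4.4,-0.1],"turn":-5},
  {"fingers":-1,"xyz":[-2.0,2.7,1.0],"turn":-5.7},
  {"fingers":-1,"xyz":[-2.3,2.5,1.0],"turn":-5.7},
  {"fingers":-1,"xyz":[-2.5,2.3,1.3],"turn":-5.7},
  {"fingers":-1,"xyz":[-2.7,2.0,1.3],"turn":-5.7},
])

```text
clock: 10.0
tcp_pos: [0.5295, 0.2843, 0.1499]
orientation: [-0.447, 0.895, -0.0, -0.0]
force: [0.5, -0.1, 0.2]
grip_width: 0.092
finger_force: 0.0
```

Emit:
carry_out([
  {"fingers":-1,"xyz":[-2.9,1.7,1.3],"turn":-5.7},
  {"fingers":-1,"xyz":[-3.1,1.4,1.3],"turn":-5.8},
  {"fingers":-1,"xyz":[-3.2,1.1,1.3],"turn":-5.7},
  {"fingers":-1,"xyz":[0,0,0],"turn":0},
  {"fingers":-1,"xyz":[0,0,0],"turn":0},
])

```text
clock: 10.5
tcp_pos: [0.541, 0.3843, 0.1108]
orientation: [-0.574, 0.819, 0.0, -0.001]
force: [-0.1, 0.7, 0.3]
grip_width: 0.0916
finger_force: 0.0
```

```bash
python3 - <<'E'
from h import *
s,p,y=state(); print(p,y,s['q'][6])
im,o=wmeas((.5468,.3866),.012,r=70); print(o); cv2.imwrite('pics/w5.png',im)
plan([(.5468,.386,.006,-110)],-1,ms=.035)
E
```

```text
[0.54096232 0.38431139 0.11077861] -109.91068737456104 1.5983932244415753
[[0.5479, 0.3839, 51.7, 53.0]]
[[-0.14, -0.13, 3.51, 0.0], [-0.14, -0.12, 3.51, 0.0], [-0.14, -0.13, 3.51, 0.0], [0, 0, 0, 0], [0, 0, 0, 0]]
end [0.5468 0.386  0.006 ] -110.0
```

View pics/w5.png

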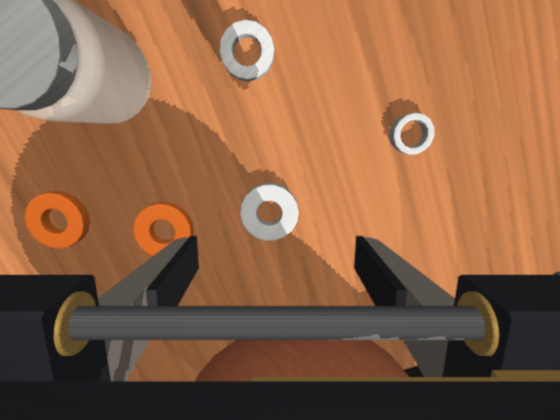

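The ring is at (269,212), with orange look-alikes at (162,230) and (55,220). I'll narrow the opening to stay clear of the nearer one and descend.

Emit:
carry_out([
  {"fingers":-0.6,"xyz":[-0.1,-0.2,3.0],"turn":0},
  {"fingers":-0.6,"xyz":[-0.1,-0.2,3.0],"turn":0},
  {"fingers":-0.6,"xyz":[-0.1,-0.2,2.5],"turn":0},
  {"fingers":-0.6,"xyz":[0,0,2.1],"turn":0},
  {"fingers":1,"xyz":[0,0,0],"turn":0},
])

```text
clock: 11.05
tcp_pos: [0.5481, 0.3822, 0.0031]
orientation: [-0.573, 0.819, -0.001, -0.002]
force: [-0.2, -0.3, -0.1]
grip_width: 0.0672
finger_force: 0.0
```

Emit:
carry_out([
  {"fingers":1,"xyz":[0,0,0],"turn":0},
  {"fingers":1,"xyz":[0,0,0],"turn":0},
  {"fingers":1,"xyz":[0,0,0],"turn":0},
  {"fingers":1,"xyz":[0,0,0],"turn":0},
  {"fingers":1,"xyz":[0,0,0],"turn":0},
])

```text
clock: 11.55
tcp_pos: [0.5494, 0.3857, 0.0071]
orientation: [-0.574, 0.819, -0.0, 0.001]
force: [-0.8, -1.6, 5.8]
grip_width: 0.0513
finger_force: 30.0
```

Emit:
carry_out([
  {"fingers":1,"xyz":[0,0,-2],"turn":0},
  {"fingers":1,"xyz":[0,0,-4],"turn":0},
  {"fingers":1,"xyz":[0,0,-4],"turn":0},
  {"fingers":1,"xyz":[0,0,-4],"turn":0},
  {"fingers":1,"xyz":[0,0,-4],"turn":0},
])

```text
clock: 12.05
tcp_pos: [0.5484, 0.385, 0.1882]
orientation: [-0.574, 0.819, -0.0, 0.0]
force: [0.6, 0.0, -1.9]
grip_width: 0.0512
finger_force: 30.0
```

```bash
cat >> h.py <<'E'
def held(dz):
    """bore centre of a held ring in tool axes (m); dz: ring top above TCP"""
    s,p,y=state(); im=capture('wrist'); C=cam('wrist',s); R=Ro.from_quat(s['orientation']).as_matrix()
    m=((cv2.cvtColor(im,cv2.COLOR_BGR2HSV)[...,1])>110).astype(np.uint8)
    return [(R.T@(ray(C,cv2.fitEllipse(c)[0],p[2]+dz)[0]-p)).round(4).tolist()+[np.round(cv2.fitEllipse(c)[1],1).tolist()] for c in blobs(m,200,2500,(245,220,310,280))]
E
python3 - <<'E'
from h import *
s,p,y=state(); print(p,y,s['grip_width'],s['finger_force'],held(.006))
plan([(.53,.15,.21,-145),(.597,-.0735,.19,180)],-1)
E
```

```text
[0.54843659 0.3849964  0.18819177] -109.9144172844896 0.05118736387875016 29.99896570108831 [[0.0039, -0.0006, -0.006, [28.4, 35.6]]]
[[3.85, -1.03, -0.24, 5.8], [3.72, -1.41, -0.24, 5.9], [3.56, -1.79, -0.23, 5.8], [3.35, -2.14, -0.24, 5.9], [3.12, -2.48, -0.23, 5.8]]
[[2.85, -2.77, -0.24, 5.9], [1.22, -3.69, 0.33, 5.8], [0.84, -3.8, 0.33, 5.8], [0.45, -3.86, 0.34, 5.8], [0.06, -3.89, 0.33, 5.9]]
[[-0.34, -3.88, 0.34, 5.8], [-0.73, -3.82, 0.33, 5.9], [0, 0, 0, 0], [0, 0, 0, 0], [0, 0, 0, 0]]
end [ 0.597  -0.0735  0.19  ] -180.0
```

Emit:
carry_out([
  {"fingers":1,"xyz":[3.8,-1.0,-0.2],"turn":5.8},
  {"fingers":1,"xyz":[3.7,-1.4,-0.2],"turn":5.9},
  {"fingers":1,"xyz":[3.6,-1.8,-0.2],"turn":5.8},
  {"fingers":1,"xyz":[3.4,-2.1,-0.2],"turn":5.9},
  {"fingers":1,"xyz":[3.1,-2.5,-0.2],"turn":5.8},
])

```text
clock: 12.6
tcp_pos: [0.5305, 0.1855, 0.1963]
orientation: [-0.347, 0.938, -0.0, 0.0]
force: [0.4, -0.3, -1.1]
grip_width: 0.0516
finger_force: 30.0
```

Emit:
carry_out([
  {"fingers":1,"xyz":[2.9,-2.8,-0.2],"turn":5.9},
  {"fingers":1,"xyz":[1.2,-3.7,0.3],"turn":5.8},
  {"fingers":1,"xyz":[0.8,-3.8,0.3],"turn":5.8},
  {"fingers":1,"xyz":[0.4,-3.9,0.3],"turn":5.8},
  {"fingers":1,"xyz":[0.1,-3.9,0.3],"turn":5.9},
])

```text
clock: 13.1
tcp_pos: [0.5732, -0.0037, 0.1864]
orientation: [-0.1, 0.995, -0.0, 0.0]
force: [-0.5, 0.8, -1.7]
grip_width: 0.0517
finger_force: 30.0
```

Emit:
carry_out([
  {"fingers":1,"xyz":[-0.3,-3.9,0.3],"turn":5.8},
  {"fingers":1,"xyz":[-0.7,-3.8,0.3],"turn":5.9},
  {"fingers":1,"xyz":[0,0,0],"turn":0},
  {"fingers":1,"xyz":[0,0,0],"turn":0},
  {"fingers":1,"xyz":[0,0,0],"turn":0},
])

```text
clock: 13.6
tcp_pos: [0.5944, -0.0752, 0.1801]
orientation: [-0.001, 1.0, 0.0, 0.0]
force: [0.4, 1.5, -1.8]
grip_width: 0.0515
finger_force: 30.0
```

```bash
python3 - <<'E'
from h import *
s,p,y=state(); print(p,y,held(.006))
plan([(.5975,-.073,.15,180)],-1,ms=.02)
E
```

```text
[ 0.59438432 -0.07516346  0.18013367] -179.88627403291457 []
[[-0.15, 0.1, 1.51, 0.1], [-0.16, 0.1, 1.5, 0.0], [0, 0, 0, 0], [0, 0, 0, 0], [0, 0, 0, 0]]
end [ 0.5975 -0.073   0.15  ] -180.0
```

Emit:
carry_out([
  {"fingers":1,"xyz":[-0.2,0.1,2],"turn":0},
  {"fingers":1,"xyz":[-0.1,0.1,2],"turn":0},
  {"fingers":1,"xyz":[0,0,1],"turn":0},
  {"fingers":1,"xyz":[0,0,1],"turn":0},
  {"fingers":1,"xyz":[0,0,1],"turn":0},
])

```text
clock: 14.15
tcp_pos: [0.598, -0.0744, 0.1095]
orientation: [-0.0, 1.0, 0.0, 0.0]
force: [-0.1, -0.2, -1.5]
grip_width: 0.0511
finger_force: 30.0
```

Emit:
carry_out([
  {"fingers":1,"xyz":[0,0,1],"turn":0},
  {"fingers":1,"xyz":[0,0,1],"turn":0},
  {"fingers":1,"xyz":[0,0,1],"turn":0},
  {"fingers":1,"xyz":[0,0,0.8],"turn":0},
  {"fingers":1,"xyz":[0,0,0],"turn":0},
])

```text
clock: 14.65
tcp_pos: [0.5968, -0.075, 0.0702]
orientation: [0.0, 1.0, 0.0, -0.001]
force: [-0.5, 0.9, -1.3]
grip_width: 0.0517
finger_force: 30.0
```

Next I'll release, back off, check the stack and remeasure the remaining rings.

Emit:
carry_out([
  {"fingers":1,"xyz":[0,0,0.1],"turn":0},
  {"fingers":-1,"xyz":[0,0,0],"turn":0},
  {"fingers":-1,"xyz":[0,0,0],"turn":0},
  {"fingers":-1,"xyz":[0,0,0],"turn":0},
  {"fingers":-1,"xyz":[0,0,0],"turn":0},
])

```text
clock: 15.15
tcp_pos: [0.5979, -0.0751, 0.071]
orientation: [0.0, 1.0, -0.0, 0.0]
force: [-0.3, -1.0, 1.1]
grip_width: 0.0814
finger_force: 0.0
```

Emit:
carry_out([
  {"fingers":-1,"xyz":[0,0,-2],"turn":0},
  {"fingers":-1,"xyz":[0,0,-4],"turn":0},
  {"fingers":-1,"xyz":[0,0,-4],"turn":0},
  {"fingers":-1,"xyz":[-3,0,-1.5],"turn":0},
  {"fingers":-1,"xyz":[-3,0,-0.5],"turn":0},
])

```text
clock: 15.65
tcp_pos: [0.6596, -0.0756, 0.1943]
orientation: [0.001, 1.0, -0.001, 0.002]
force: [0.6, -0.5, -0.3]
grip_width: 0.0919
finger_force: 0.0
```

```bash
python3 - <<'E'
from h import *
s,p,y=state(); print(p,y,s['grip_width'])
im=capture('wrist'); cv2.imwrite('pics/w6.png',im[60:220,180:420]); print(rings())
plan([(.515,.15,.19,180),(.5177,.2545,.11,180)],-1)
E
```

```text
[ 0.65956746 -0.07557137  0.19430479] 179.9092801202305 0.0918956848569073
[(0.5179, 0.255, 42.7, 44.9), (0.4082, 0.3625, 33.2, 36.9), (0.6177, 0.2391, 28.9, 95.0)]
[[2.44, 3.75, 0.03, 0.0], [2.44, 3.75, 0.03, 0.0], [2.44, 3.74, 0.04, 0.0], [2.44, 3.75, 0.03, 0.0], [2.44, 3.74, 0.04, 0.0]]
[[2.43, 3.75, 0.03, -0.1], [-0.09, 3.48, 2.67, 0.0], [-0.09, 3.48, 2.67, 0.0], [-0.09, 3.49, 2.66, 0.0], [0, 0, 0, 0]]
end [0.5177 0.2545 0.11  ] 180.0
```

View pics/w6.png

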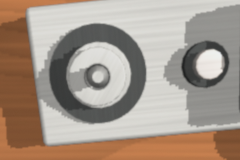

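The crop shows concentric ring outlines centred on the spindle at (98,74) in the crop, so ring_53 looks seated. Next is ring_44, with the closing line along y to clear the jar.

Emit:
carry_out([
  {"fingers":-1,"xyz":[2.4,3.7,0],"turn":0},
  {"fingers":-1,"xyz":[2.4,3.8,0],"turn":0},
  {"fingers":-1,"xyz":[2.4,3.8,0],"turn":0},
  {"fingers":-1,"xyz":[2.4,3.8,0],"turn":0},
  {"fingers":-1,"xyz":[2.5,3.8,0],"turn":0},
])

```text
clock: 16.25
tcp_pos: [0.5348, 0.115, 0.1902]
orientation: [0.0, 1.0, -0.0, -0.0]
force: [0.8, 0.4, -0.3]
grip_width: 0.0919
finger_force: 0.0
```

Emit:
carry_out([
  {"fingers":-1,"xyz":[2.4,3.8,0],"turn":0},
  {"fingers":-1,"xyz":[-0.1,3.5,2],"turn":0},
  {"fingers":-1,"xyz":[-0.1,3.5,2.5],"turn":0},
  {"fingers":-1,"xyz":[-0.1,3.3,3],"turn":0},
  {"fingers":-1,"xyz":[0,0,0],"turn":0},
])

```text
clock: 16.75
tcp_pos: [0.5115, 0.2588, 0.1121]
orientation: [-0.003, 1.0, 0.0, -0.003]
force: [-0.5, 0.0, 0.4]
grip_width: 0.0918
finger_force: 0.0
```

```bash
python3 - <<'E'
from h import *
s,p,y=state(); print(p,y)
im,o=wmeas((.5179,.255),.012,r=60); print(o)
plan([(.5180,.2545,.006,180)],-1,ms=.03)
E
```

```text
[0.51150347 0.25884544 0.11209117] -179.62816138972667
[[0.5179, 0.2529, 42.9, 44.2]]
[[-0.12, -0.06, 2.69, 0.1], [-0.13, -0.05, 2.69, 0.0], [-0.12, -0.06, 2.69, 0.1], [-0.13, -0.05, 2.68, 0.0], [0, 0, 0, 0]]
end [0.518  0.2545 0.006 ] -180.0
```

Emit:
carry_out([
  {"fingers":-0.5,"xyz":[-0.2,-0.2,2.7],"turn":0},
  {"fingers":-0.5,"xyz":[-0.2,-0.2,2.7],"turn":0},
  {"fingers":-0.5,"xyz":[-0.1,-0.1,2.7],"turn":0},
  {"fingers":-0.5,"xyz":[0,0,2.5],"turn":0},
  {"fingers":1,"xyz":[0,0,0],"turn":0},
])

```text
clock: 17.3
tcp_pos: [0.5195, 0.247, 0.0075]
orientation: [0.001, 1.0, -0.002, -0.002]
force: [-0.2, 0.0, 0.4]
grip_width: 0.0629
finger_force: 0.0
```

Emit:
carry_out([
  {"fingers":1,"xyz":[0,0,0],"turn":0},
  {"fingers":1,"xyz":[0,0,0],"turn":0},
  {"fingers":1,"xyz":[0,0,0],"turn":0},
  {"fingers":1,"xyz":[0,0,0],"turn":0},
  {"fingers":1,"xyz":[0,0,0],"turn":0},
])

```text
clock: 17.8
tcp_pos: [0.5228, 0.2507, 0.0124]
orientation: [0.0, 1.0, 0.0, 0.002]
force: [0.5, -1.6, 9.9]
grip_width: 0.0228
finger_force: 5.0
```

Emit:
carry_out([
  {"fingers":1,"xyz":[0,0,-2],"turn":0},
  {"fingers":1,"xyz":[0,0,-4],"turn":0},
  {"fingers":1,"xyz":[0,0,-4],"turn":0},
  {"fingers":1,"xyz":[0,0,-4],"turn":0},
  {"fingers":1,"xyz":[0,0,-4],"turn":0},
])

```text
clock: 18.3
tcp_pos: [0.5209, 0.25, 0.1923]
orientation: [0.0, 1.0, 0.0, 0.001]
force: [0.8, -0.8, 0.2]
grip_width: 0.0001
finger_force: 0.0
```

```bash
python3 - <<'E'
from h import *
s,p,y=state(); print(p,y,s['grip_width'],s['finger_force'],held(.006))
plan([(.5975,-.073,.19,180)],-1)
E
```

```text
[0.52085681 0.25004631 0.19234945] 179.97402604860503 5.0328880215423806e-05 0.0 [[0.0084, 0.0009, -0.006, [51.7, 68.3]]]
[[-0.92, -4.07, 0.11, 0.0], [-0.92, -4.07, 0.11, 0.0], [-0.92, -4.07, 0.11, 0.0], [-0.92, -4.07, 0.11, 0.0], [-0.92, -4.07, 0.11, 0.0]]
[[-0.93, -4.07, 0.12, 0.0], [-0.92, -4.07, 0.11, 0.0], [-0.93, -4.06, 0.12, 0.0], [0, 0, 0, 0], [0, 0, 0, 0]]
end [ 0.5975 -0.073   0.19  ] 180.0
```

The fingers closed empty. My height and position offsets came from a pose that hadn't settled, so the tips closed above the ring. I'll measure again now that the arm is still.

```bash
python3 - <<'E'
from h import *
s,p,y=state(); print(p,y,s['grip_width'],s['qd'].round(3) if hasattr(s['qd'],'round') else s['qd'])
im,o=wmeas((.5179,.255),.012,r=75); print(o); cv2.imwrite('pics/w7.png',im)
print(rings())
E
```

```text
[0.52381756 0.25254458 0.19899674] 179.9819383019369 0.0004602549368319963 [-0.032  0.034  0.015  0.01   0.071 -0.141 -0.065]
[[0.5991, 0.274, 21.9, 32.4], [0.5999, 0.2283, 22.7, 44.1], [0.5185, 0.2499, 43.2, 43.5]]
[(0.6178, 0.2387, 28.8, 97.0), (0.5449, 0.344, 25.8, 100.9), (0.6027, 0.4523, 11.5, 110.4)]
```

View pics/w7.png

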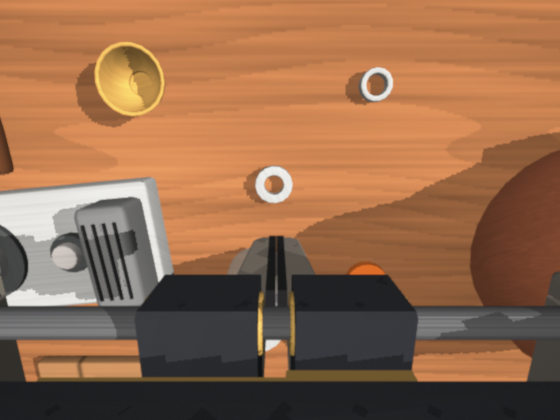

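Emit:
carry_out([
  {"fingers":-1,"xyz":[0.4,-0.2,4],"turn":0},
  {"fingers":-1,"xyz":[0,0,4],"turn":0},
  {"fingers":-1,"xyz":[0,0,3],"turn":0},
  {"fingers":-1,"xyz":[0,0,0],"turn":0},
  {"fingers":-1,"xyz":[0,0,0],"turn":0},
])

```text
clock: 18.95
tcp_pos: [0.5164, 0.2483, 0.0795]
orientation: [0.0, 1.0, -0.0, -0.001]
force: [0.1, 0.5, -0.2]
grip_width: 0.0385
finger_force: 0.0
```

Emit:
carry_out([
  {"fingers":-1,"xyz":[0,0,0],"turn":0},
  {"fingers":-1,"xyz":[0,0,0],"turn":0},
  {"fingers":-1,"xyz":[0,0,0],"turn":0},
  {"fingers":-1,"xyz":[0,0,0],"turn":0},
  {"fingers":-1,"xyz":[0,0,0],"turn":0},
])

```text
clock: 19.45
tcp_pos: [0.5171, 0.248, 0.08]
orientation: [0.0, 1.0, 0.0, 0.0]
force: [-0.2, 0.0, -0.1]
grip_width: 0.0784
finger_force: 0.0
```

```bash
python3 - <<'E'
from h import *
s,p,y=state(); print(p,y)
im,o=wmeas((.5179,.252),.012,r=60); print(o); s,p,y=state(); print(p,y)
E
```

```text
[0.51712012 0.24803801 0.07996304] 179.94515818518167
[[0.5181, 0.25, 42.9, 44.3]]
[0.51705775 0.24801883 0.07982026] 179.9491068319604
```

Emit:
carry_out([
  {"fingers":-0.7,"xyz":[-0.1,0.3,2.5],"turn":0},
  {"fingers":-0.7,"xyz":[0,0,2.5],"turn":0},
  {"fingers":-0.7,"xyz":[0,0,2.5],"turn":0},
  {"fingers":-0.7,"xyz":[0,0,0],"turn":0},
  {"fingers":-0.7,"xyz":[0,0,0],"turn":0},
])

```text
clock: 20.0
tcp_pos: [0.5177, 0.2513, 0.0048]
orientation: [0.0, 1.0, -0.0, -0.0]
force: [0.1, -0.4, -1.2]
grip_width: 0.0784
finger_force: 0.0
```

Emit:
carry_out([
  {"fingers":1,"xyz":[0,0,0],"turn":0},
  {"fingers":1,"xyz":[0,0,0],"turn":0},
  {"fingers":1,"xyz":[0,0,0],"turn":0},
  {"fingers":1,"xyz":[0,0,0],"turn":0},
  {"fingers":1,"xyz":[0,0,0],"turn":0},
])

```text
clock: 20.5
tcp_pos: [0.5181, 0.2509, 0.0049]
orientation: [0.001, 1.0, -0.0, 0.0]
force: [-0.5, 0.1, 2.6]
grip_width: 0.0421
finger_force: 30.0
```

Emit:
carry_out([
  {"fingers":1,"xyz":[0,0,0],"turn":0},
  {"fingers":1,"xyz":[0,0,-3],"turn":0},
  {"fingers":1,"xyz":[0,0,-4],"turn":0},
  {"fingers":1,"xyz":[0,0,-4],"turn":0},
  {"fingers":1,"xyz":[0,0,-4],"turn":0},
])

```text
clock: 21.0
tcp_pos: [0.5173, 0.2509, 0.1556]
orientation: [0.0, 1.0, -0.0, -0.001]
force: [0.5, 0.5, -1.3]
grip_width: 0.0421
finger_force: 30.0
```

Emit:
carry_out([
  {"fingers":1,"xyz":[0,0,-3],"turn":0},
  {"fingers":1,"xyz":[0,0,0],"turn":0},
  {"fingers":1,"xyz":[0,0,0],"turn":0},
  {"fingers":1,"xyz":[0,0,0],"turn":0},
  {"fingers":1,"xyz":[0,0,0],"turn":0},
])

```text
clock: 21.5
tcp_pos: [0.517, 0.2505, 0.1828]
orientation: [0.0, 1.0, -0.001, -0.001]
force: [-0.1, 0.1, -1.1]
grip_width: 0.0427
finger_force: 30.0
```

```bash
python3 - <<'E'
from h import *
s,p,y=state(); print(p,y,s['grip_width'],s['finger_force'],held(.006))
plan([(.5975,-.073,.19,180)],-1)
E
```

```text
[0.51702303 0.25045906 0.18279414] 179.95975102002373 0.042695389141661766 29.99937817454338 [[0.0021, 0.0, -0.006, [25.6, 37.2]]]
[[-1.01, -4.05, -0.09, 0.0], [-1.01, -4.04, -0.09, 0.0], [-1.01, -4.05, -0.09, 0.0], [-1.0, -4.04, -0.09, 0.0], [-1.01, -4.05, -0.08, 0.0]]
[[-1.0, -4.04, -0.09, 0.0], [-1.01, -4.05, -0.08, 0.0], [-1.0, -4.04, -0.09, 0.0], [0, 0, 0, 0], [0, 0, 0, 0]]
end [ 0.5975 -0.073   0.19  ] 180.0
```

Emit:
carry_out([
  {"fingers":1,"xyz":[-1,-4,0],"turn":0},
  {"fingers":1,"xyz":[-1,-4,0],"turn":0},
  {"fingers":1,"xyz":[-1,-4,0],"turn":0},
  {"fingers":1,"xyz":[-1,-4,0],"turn":0},
  {"fingers":1,"xyz":[-1,-4,0],"turn":0},
])

```text
clock: 22.05
tcp_pos: [0.5676, 0.0494, 0.1837]
orientation: [0.0, 1.0, 0.0, -0.001]
force: [0.6, -0.3, -1.9]
grip_width: 0.0424
finger_force: 30.0
```

Emit:
carry_out([
  {"fingers":1,"xyz":[-1,-4,0],"turn":0},
  {"fingers":1,"xyz":[-1,-4,0],"turn":0},
  {"fingers":1,"xyz":[-0.9,-4.3,0],"turn":0},
  {"fingers":1,"xyz":[0,0,0],"turn":0},
  {"fingers":1,"xyz":[0,0,0],"turn":0},
])

```text
clock: 22.55
tcp_pos: [0.5962, -0.073, 0.1834]
orientation: [0.002, 1.0, 0.0, -0.001]
force: [-0.0, 1.2, -0.9]
grip_width: 0.0421
finger_force: 30.0
```

Emit:
carry_out([
  {"fingers":1,"xyz":[0,0,2],"turn":0},
  {"fingers":1,"xyz":[0,0,2],"turn":0},
  {"fingers":1,"xyz":[0,0,0],"turn":0},
  {"fingers":1,"xyz":[0,0,0],"turn":0},
  {"fingers":1,"xyz":[0,0,0],"turn":0},
])

```text
clock: 23.05
tcp_pos: [0.5973, -0.0709, 0.1456]
orientation: [-0.0, 1.0, 0.0, 0.001]
force: [-0.4, 0.6, -0.2]
grip_width: 0.0424
finger_force: 30.0
```

Emit:
carry_out([
  {"fingers":1,"xyz":[0.1,-0.2,0],"turn":0},
  {"fingers":1,"xyz":[0,0,1.5],"turn":0},
  {"fingers":1,"xyz":[0,0,1.5],"turn":0},
  {"fingers":1,"xyz":[0,0,1.5],"turn":0},
  {"fingers":1,"xyz":[0,0,0],"turn":0},
])

```text
clock: 23.55
tcp_pos: [0.5935, -0.0741, 0.0963]
orientation: [0.0, 1.0, 0.0, -0.003]
force: [0.4, -0.1, -0.7]
grip_width: 0.0426
finger_force: 30.0
```

Emit:
carry_out([
  {"fingers":1,"xyz":[0,0,1],"turn":0},
  {"fingers":1,"xyz":[0,0,1],"turn":0},
  {"fingers":1,"xyz":[0,0,0],"turn":0},
  {"fingers":1,"xyz":[0,0,0],"turn":0},
  {"fingers":1,"xyz":[0,0,0],"turn":0},
])

```text
clock: 24.05
tcp_pos: [0.5956, -0.074, 0.0796]
orientation: [0.0, 1.0, -0.0, -0.0]
force: [0.5, 0.5, -1.7]
grip_width: 0.0426
finger_force: 30.0
```

Emit:
carry_out([
  {"fingers":0,"xyz":[0,0,0],"turn":0},
  {"fingers":-1,"xyz":[0,0,0],"turn":0},
  {"fingers":-1,"xyz":[0,0,0],"turn":0},
  {"fingers":-1,"xyz":[0,0,0],"turn":0},
  {"fingers":-1,"xyz":[0,0,0],"turn":0},
])

```text
clock: 24.55
tcp_pos: [0.5957, -0.074, 0.0797]
orientation: [0.0, 1.0, -0.0, 0.0]
force: [-0.4, -0.3, 0.3]
grip_width: 0.0762
finger_force: 0.0
```

Emit:
carry_out([
  {"fingers":-1,"xyz":[0,0,-2],"turn":0},
  {"fingers":-1,"xyz":[0,0,-4],"turn":0},
  {"fingers":-1,"xyz":[0,0,-4],"turn":0},
  {"fingers":-1,"xyz":[-2,0,-1],"turn":0},
  {"fingers":-1,"xyz":[-3.5,0,-0.5],"turn":0},
])

```text
clock: 25.05
tcp_pos: [0.6511, -0.0747, 0.1975]
orientation: [0.001, 1.0, -0.001, 0.001]
force: [0.4, -0.8, -0.3]
grip_width: 0.0916
finger_force: 0.0
```

Emit:
carry_out([
  {"fingers":-1,"xyz":[0,0,0],"turn":0},
  {"fingers":-1,"xyz":[0,0,0],"turn":0},
  {"fingers":-1,"xyz":[0,0,0],"turn":0},
  {"fingers":-1,"xyz":[0,0,0],"turn":0},
  {"fingers":-1,"xyz":[0,0,0],"turn":0},
])

```text
clock: 25.55
tcp_pos: [0.65, -0.0742, 0.1944]
orientation: [0.0, 1.0, -0.0, -0.0]
force: [-0.2, 0.3, 0.4]
grip_width: 0.0919
finger_force: 0.0
```

```bash
python3 - <<'E'
from h import *
s,p,y=state(); print(p,y,s['grip_width'])
im=capture('wrist'); print(rings()); a=cv2.resize(im[70:210,150:450],None,fx=2.5,fy=2.5,interpolation=cv2.INTER_CUBIC)
b=cv2.resize(capture('side')[200:310,240:370],None,fx=2,fy=2,interpolation=cv2.INTER_CUBIC)
o=np.zeros((600,750,3),np.uint8); o[:350]=a[:,:750]; o[360:580,:260]=b; cv2.imwrite('pics/w8.png',o)
h=cv2.cvtColor(im,cv2.COLOR_BGR2HSV); C=cam('wrist',s); print('btn px',proj(C,[.586,.033,.056]))
plan([(.48,.15,.20,-150),(.408,.3625,.09,-110)],-1)
E
```

```text
[ 0.64996538 -0.07419323  0.19441999] 179.95778306997565 0.09192730470345456
[(0.4084, 0.3626, 32.9, 36.9), (0.6178, 0.2386, 28.8, 97.3)]
btn px [[387.11122092 134.91859019]]
[[2.44, 3.2, -0.08, -4.3], [2.19, 3.37, -0.08, -4.3], [1.93, 3.53, -0.08, -4.3], [1.66, 3.66, -0.08, -4.3], [1.38, 3.78, -0.07, -4.3]]
[[1.09, 3.87, -0.08, -4.3], [0.8, 3.95, -0.07, -4.3], [-0.63, 3.14, 1.57, -5.7], [-0.94, 3.07, 1.57, -5.7], [-1.24, 2.96, 1.57, -5.7]]
[[-1.52, 2.82, 1.57, -5.7], [-1.8, 2.65, 1.57, -5.7], [-2.05, 2.46, 1.57, -5.7], [-2.28, 2.25, 1.58, -5.8], [0, 0, 0, 0]]
end [0.4079 0.3625 0.09  ] 250.0
```

View pics/w8.png

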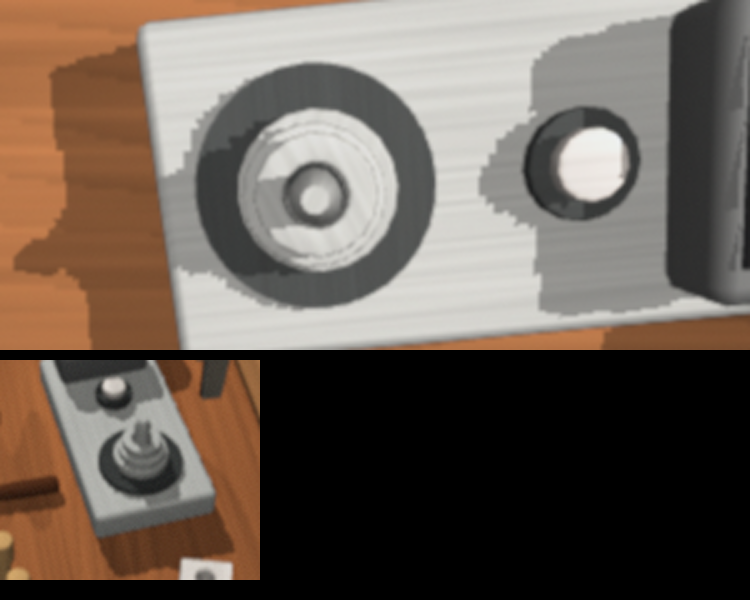

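The crops show three concentric tiers seated on the bed. The button's white cap is at (593,162) in the crop, which fits (0.586, 0.033). Next is ring_35.

Emit:
carry_out([
  {"fingers":-1,"xyz":[2.4,3.2,-0.1],"turn":-4.3},
  {"fingers":-1,"xyz":[2.2,3.4,-0.1],"turn":-4.3},
  {"fingers":-1,"xyz":[1.9,3.5,-0.1],"turn":-4.3},
  {"fingers":-1,"xyz":[1.7,3.7,-0.1],"turn":-4.3},
  {"fingers":-1,"xyz":[1.4,3.8,-0.1],"turn":-4.3},
])

```text
clock: 26.2
tcp_pos: [0.5276, 0.0875, 0.1997]
orientation: [-0.188, 0.982, -0.0, 0.0]
force: [0.3, 0.7, 0.3]
grip_width: 0.0917
finger_force: 0.0
```

Emit:
carry_out([
  {"fingers":-1,"xyz":[1.1,3.9,0],"turn":-4.3},
  {"fingers":-1,"xyz":[0.8,3.9,0],"turn":-4.3},
  {"fingers":-1,"xyz":[-0.6,3.1,1.5],"turn":-5.7},
  {"fingers":-1,"xyz":[-0.9,3.1,1.5],"turn":-5.7},
  {"fingers":-1,"xyz":[-1.2,3.0,1.5],"turn":-5.7},
])

```text
clock: 26.7
tcp_pos: [0.4479, 0.2419, 0.1544]
orientation: [-0.402, 0.916, -0.0, 0.001]
force: [0.5, -0.2, 0.2]
grip_width: 0.0918
finger_force: 0.0
```

Emit:
carry_out([
  {"fingers":-1,"xyz":[-1.5,2.8,1.5],"turn":-5.7},
  {"fingers":-1,"xyz":[-1.8,2.6,1.5],"turn":-5.7},
  {"fingers":-1,"xyz":[-2.1,2.5,1.5],"turn":-5.7},
  {"fingers":-1,"xyz":[-2.3,2.3,1.5],"turn":-5.8},
  {"fingers":-1,"xyz":[0,0,0],"turn":0},
])

```text
clock: 27.2
tcp_pos: [0.4034, 0.3665, 0.0934]
orientation: [-0.577, 0.817, 0.002, -0.001]
force: [-0.3, 0.2, 0.4]
grip_width: 0.0917
finger_force: 0.0
```

Emit:
carry_out([
  {"fingers":-1,"xyz":[0,0,0],"turn":0},
  {"fingers":-1,"xyz":[0,0,0],"turn":0},
  {"fingers":-1,"xyz":[0,0,0],"turn":0},
  {"fingers":-1,"xyz":[0,0,0],"turn":0},
  {"fingers":-1,"xyz":[0,0,0],"turn":0},
])

```text
clock: 27.7
tcp_pos: [0.4076, 0.3622, 0.0949]
orientation: [-0.573, 0.819, -0.0, 0.0]
force: [0.8, 0.3, -1.1]
grip_width: 0.0919
finger_force: 0.0
```

```bash
python3 - <<'E'
from h import *
s,p,y=state(); print(p,y,s['q'][6])
im,o=wmeas((.4084,.3620),.012,r=50); print(o)
plan([(.4084,.362,.005,-110)],-1,ms=.03)
E
```

```text
[0.4075765  0.36221653 0.09489206] -110.0384690749504 1.3975686706560861
[[0.409, 0.3604, 33.6, 35.6]]
[[0.0, -0.03, 2.99, 0.0], [0.0, -0.04, 3.0, 0.0], [0.0, -0.03, 2.99, 0.0], [0, 0, 0, 0], [0, 0, 0, 0]]
end [0.4084 0.362  0.005 ] -110.0
```

Emit:
carry_out([
  {"fingers":-0.6,"xyz":[0.1,-0.1,3],"turn":0},
  {"fingers":-0.6,"xyz":[0,0,3],"turn":0},
  {"fingers":-0.6,"xyz":[0,0,3],"turn":0},
  {"fingers":-0.6,"xyz":[0,0,0],"turn":0},
  {"fingers":-0.6,"xyz":[0,0,0],"turn":0},
])

```text
clock: 28.25
tcp_pos: [0.4073, 0.3616, 0.0045]
orientation: [-0.574, 0.819, 0.0, -0.0]
force: [-0.1, 0.9, 0.0]
grip_width: 0.0737
finger_force: 0.0
```

Emit:
carry_out([
  {"fingers":1,"xyz":[0,0,0],"turn":0},
  {"fingers":1,"xyz":[0,0,0],"turn":0},
  {"fingers":1,"xyz":[0,0,0],"turn":0},
  {"fingers":1,"xyz":[0,0,0],"turn":0},
  {"fingers":1,"xyz":[0,0,0],"turn":0},
])

```text
clock: 28.75
tcp_pos: [0.4077, 0.3615, 0.0048]
orientation: [-0.574, 0.819, -0.0, 0.0]
force: [-0.0, 0.1, -1.0]
grip_width: 0.036
finger_force: 0.4
```

Emit:
carry_out([
  {"fingers":1,"xyz":[0,0,0],"turn":0},
  {"fingers":1,"xyz":[0,0,-3],"turn":0},
  {"fingers":1,"xyz":[0,0,-4],"turn":0},
  {"fingers":1,"xyz":[0,0,-4],"turn":0},
  {"fingers":1,"xyz":[0,0,-4],"turn":0},
])

```text
clock: 29.25
tcp_pos: [0.407, 0.3614, 0.1559]
orientation: [-0.574, 0.819, 0.0, -0.0]
force: [0.9, 0.7, -0.3]
grip_width: 0.0329
finger_force: 30.0
```

Emit:
carry_out([
  {"fingers":1,"xyz":[0,0,-3],"turn":0},
  {"fingers":1,"xyz":[0,0,0],"turn":0},
  {"fingers":1,"xyz":[0,0,0],"turn":0},
  {"fingers":1,"xyz":[0,0,0],"turn":0},
  {"fingers":1,"xyz":[0,0,0],"turn":0},
])

```text
clock: 29.75
tcp_pos: [0.4069, 0.3609, 0.1831]
orientation: [-0.574, 0.819, -0.0, -0.001]
force: [-0.1, -1.3, -0.5]
grip_width: 0.0327
finger_force: 30.0
```

```bash
python3 - <<'E'
from h import *
s,p,y=state(); print(p,y,s['grip_width'],s['finger_force'],held(.006))
plan([(.5,.15,.20,-145),(.5958,-.073,.19,180)],-1)
E
```

```text
[0.40693396 0.36088515 0.18312289] -109.93706151954919 0.03273515377443001 29.999841686803848 [[0.0019, -0.0005, -0.006, [28.7, 36.0]], [0.0151, -0.0004, -0.006, [22.8, 73.1]]]
[[2.78, -2.66, -0.28, 5.8], [2.5, -2.92, -0.28, 5.9], [2.18, -3.17, -0.28, 5.8], [1.85, -3.37, -0.28, 5.9], [1.49, -3.54, -0.27, 5.8]]
[[1.13, -3.67, -0.28, 5.9], [0.82, -3.96, 0.17, 5.8], [0.42, -4.02, 0.17, 5.8], [0.01, -4.05, 0.17, 5.8], [-0.4, -4.03, 0.16, 5.9]]
[[-0.81, -3.96, 0.17, 5.8], [-1.21, -3.86, 0.16, 5.9], [0, 0, 0, 0], [0, 0, 0, 0], [0, 0, 0, 0]]
end [ 0.5958 -0.073   0.19  ] -180.0
```

Emit:
carry_out([
  {"fingers":1,"xyz":[2.8,-2.7,-0.3],"turn":5.8},
  {"fingers":1,"xyz":[2.5,-2.9,-0.3],"turn":5.9},
  {"fingers":1,"xyz":[2.2,-3.2,-0.3],"turn":5.8},
  {"fingers":1,"xyz":[1.8,-3.4,-0.3],"turn":5.9},
  {"fingers":1,"xyz":[1.5,-3.5,-0.3],"turn":5.8},
])

```text
clock: 30.3
tcp_pos: [0.4856, 0.1839, 0.199]
orientation: [-0.347, 0.938, 0.0, -0.001]
force: [0.1, -0.2, -1.4]
grip_width: 0.033
finger_force: 30.0
```

Emit:
carry_out([
  {"fingers":1,"xyz":[1.1,-3.7,0],"turn":5.9},
  {"fingers":1,"xyz":[0.8,-4.0,0],"turn":5.8},
  {"fingers":1,"xyz":[0.4,-4.0,0],"turn":5.8},
  {"fingers":1,"xyz":[0,-4.0,0],"turn":5.8},
  {"fingers":1,"xyz":[-0.4,-4.0,0],"turn":5.9},
])

```text
clock: 30.8
tcp_pos: [0.5655, 0.0009, 0.1988]
orientation: [-0.1, 0.995, 0.0, -0.001]
force: [1.2, 0.7, -0.3]
grip_width: 0.033
finger_force: 30.0
```

Emit:
carry_out([
  {"fingers":1,"xyz":[-0.8,-4.0,0],"turn":5.8},
  {"fingers":1,"xyz":[-1.2,-3.9,0],"turn":5.9},
  {"fingers":1,"xyz":[0,0,0],"turn":0},
  {"fingers":1,"xyz":[0,0,0],"turn":0},
  {"fingers":1,"xyz":[0,0,0],"turn":0},
])

```text
clock: 31.3
tcp_pos: [0.5967, -0.0709, 0.1991]
orientation: [-0.001, 1.0, 0.001, -0.001]
force: [0.1, -0.2, -1.1]
grip_width: 0.0332
finger_force: 30.0
```

Emit:
carry_out([
  {"fingers":1,"xyz":[0,0,0],"turn":0},
  {"fingers":1,"xyz":[0,0,0],"turn":0},
  {"fingers":1,"xyz":[0,0,0],"turn":0},
  {"fingers":1,"xyz":[0,0,0],"turn":0},
  {"fingers":1,"xyz":[0,0,0],"turn":0},
])

```text
clock: 31.8
tcp_pos: [0.5972, -0.0726, 0.1996]
orientation: [0.0, 1.0, -0.0, 0.0]
force: [0.2, -0.2, 0.0]
grip_width: 0.0329
finger_force: 30.0
```

Emit:
carry_out([
  {"fingers":1,"xyz":[0.2,-0.1,2],"turn":0},
  {"fingers":1,"xyz":[0,0,2],"turn":0},
  {"fingers":1,"xyz":[0,0,1.5],"turn":0},
  {"fingers":1,"xyz":[0,0,1],"turn":0},
  {"fingers":1,"xyz":[0,0,0],"turn":0},
])

```text
clock: 32.3
tcp_pos: [0.5945, -0.0736, 0.1332]
orientation: [0.0, 1.0, 0.0, -0.001]
force: [-0.3, 0.7, -0.1]
grip_width: 0.033
finger_force: 30.0
```

Emit:
carry_out([
  {"fingers":1,"xyz":[0,0,1.5],"turn":0},
  {"fingers":1,"xyz":[0,0,1.5],"turn":0},
  {"fingers":1,"xyz":[0,0,1.2],"turn":0},
  {"fingers":1,"xyz":[0,0,0],"turn":0},
  {"fingers":1,"xyz":[0,0,0],"turn":0},
])

```text
clock: 32.8
tcp_pos: [0.595, -0.0735, 0.0919]
orientation: [0.0, 1.0, 0.0, -0.0]
force: [-0.8, -0.3, -0.2]
grip_width: 0.033
finger_force: 30.0
```

Emit:
carry_out([
  {"fingers":0,"xyz":[0,0,0],"turn":0},
  {"fingers":-1,"xyz":[0,0,0],"turn":0},
  {"fingers":-1,"xyz":[0,0,0],"turn":0},
  {"fingers":-1,"xyz":[0,0,0],"turn":0},
  {"fingers":-1,"xyz":[0,0,0],"turn":0},
])

```text
clock: 33.3
tcp_pos: [0.5953, -0.0737, 0.0927]
orientation: [0.0, 1.0, -0.0, 0.0]
force: [0.8, 1.0, -0.2]
grip_width: 0.0709
finger_force: 0.0
```

Emit:
carry_out([
  {"fingers":-1,"xyz":[0,0,-2],"turn":0},
  {"fingers":-1,"xyz":[0,0,-4],"turn":0},
  {"fingers":-1,"xyz":[0,0,-4],"turn":0},
  {"fingers":1,"xyz":[-2.5,0,0],"turn":0},
  {"fingers":1,"xyz":[-3,0,0],"turn":0},
])

```text
clock: 33.8
tcp_pos: [0.6513, -0.0745, 0.1949]
orientation: [0.001, 1.0, -0.001, 0.001]
force: [0.5, 0.4, 0.1]
grip_width: 0.0783
finger_force: 0.0
```

Emit:
carry_out([
  {"fingers":1,"xyz":[0,0,0],"turn":0},
  {"fingers":1,"xyz":[0,0,0],"turn":0},
  {"fingers":1,"xyz":[0,0,0],"turn":0},
  {"fingers":1,"xyz":[0,0,0],"turn":0},
  {"fingers":1,"xyz":[0,0,0],"turn":0},
])

```text
clock: 34.3
tcp_pos: [0.6497, -0.0739, 0.1927]
orientation: [0.0, 1.0, -0.0, -0.0]
force: [-0.4, 0.7, -0.0]
grip_width: 0.038
finger_force: 0.0
```

```bash
python3 - <<'E'
from h import *
s,p,y=state(); print(p,y,s['grip_width'])
C=cam('wrist',s); im=capture('wrist'); sd=capture('side'); a=cv2.resize(im[70:210,150:450],None,fx=2.5,fy=2.5,interpolation=cv2.INTER_CUBIC)
b=cv2.resize(sd[200:310,240:370],None,fx=2,fy=2,interpolation=cv2.INTER_CUBIC)
o=np.zeros((600,750,3),np.uint8); o[:350]=a[:,:750]; o[360:580,:260]=b
# white button cap: two views
hs=[]
for n,i,CC,roi in (('w',im,C,(360,110,420,165)),('s',sd,cam('side'),(280,205,310,240))):
    h=cv2.cvtColor(i,cv2.COLOR_BGR2HSV)
    for c in blobs(((h[...,2]>215)&(h[...,1]<60)).astype(np.uint8),20,900,roi):
        e=cv2.fitEllipse(c); print(n,np.round(e[0],1),np.round(e[1],1)); [print('  z',z,ray(CC,e[0],z)[0,:2].round(4)) for z in (.05,.056,.062)]
cv2.imwrite('pics/w9.png',o)
plan([(.586,.033,.1,180)],1,ms=.04)
E
```

```text
[ 0.64974364 -0.07389635  0.19265335] 179.95466561636528 0.03799671708008231
w [386.9 135.3] [24.5 28.1]
  z 0.05 [0.5863 0.0346]
  z 0.056 [0.5862 0.0325]
  z 0.062 [0.5861 0.0305]
[[1.6, 2.67, 2.32, 0.0], [1.6, 2.67, 2.32, 0.0], [1.6, 2.67, 2.32, 0.0], [1.61, 2.67, 2.31, -0.1], [0, 0, 0, 0]]
end [0.586 0.033 0.1  ] 180.0
```

View pics/w9.png

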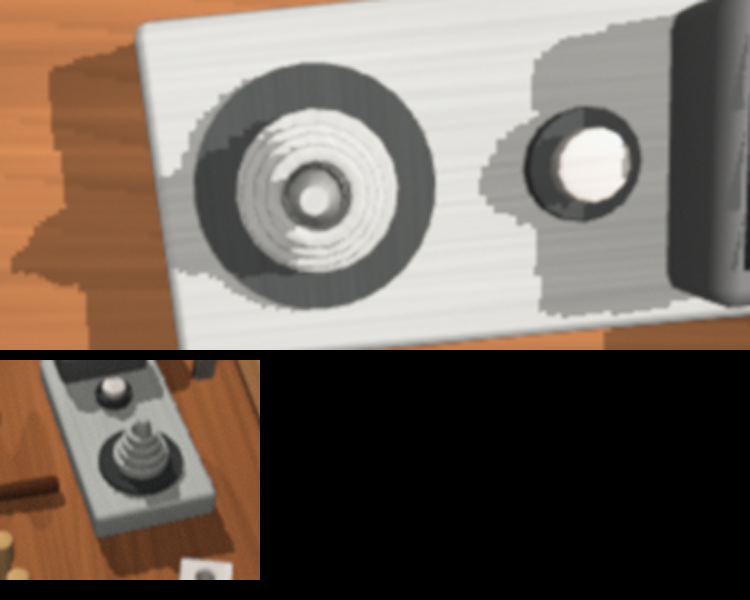

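All four tiers are on and concentric. The button-cap parallax puts its top near z 0.061 at (0.586, 0.031). I'll go there with the fingers shut.

Emit:
carry_out([
  {"fingers":1,"xyz":[1.6,2.6,2],"turn":0},
  {"fingers":1,"xyz":[1.6,2.6,2],"turn":0},
  {"fingers":1,"xyz":[1.6,2.6,2.2],"turn":0},
  {"fingers":1,"xyz":[1.6,2.7,2.5],"turn":0},
  {"fingers":1,"xyz":[0,0,0],"turn":0},
])

```text
clock: 34.9
tcp_pos: [0.5818, 0.0355, 0.1031]
orientation: [-0.003, 1.0, 0.001, -0.003]
force: [-0.9, 0.4, 0.6]
grip_width: 0.0002
finger_force: 0.0
```

Emit:
carry_out([
  {"fingers":1,"xyz":[0,0,0],"turn":0},
  {"fingers":1,"xyz":[0,0,0],"turn":0},
  {"fingers":1,"xyz":[0,0,1.5],"turn":0},
  {"fingers":1,"xyz":[0,0,0.5],"turn":0},
  {"fingers":1,"xyz":[0,0,0],"turn":0},
])

```text
clock: 35.4
tcp_pos: [0.5857, 0.0305, 0.0842]
orientation: [0.001, 1.0, -0.0, -0.001]
force: [0.2, 0.2, -1.1]
grip_width: 0.0005
finger_force: 0.0
```

Emit:
carry_out([
  {"fingers":1,"xyz":[0,0,0.2],"turn":0},
  {"fingers":1,"xyz":[0,0,0.2],"turn":0},
  {"fingers":1,"xyz":[0,0,0.2],"turn":0},
  {"fingers":1,"xyz":[0,0,0],"turn":0},
  {"fingers":1,"xyz":[0,0,0],"turn":0},
])

```text
clock: 35.9
tcp_pos: [0.5864, 0.0314, 0.0796]
orientation: [0.0, 1.0, -0.0, 0.0]
force: [-0.0, 0.2, -0.1]
grip_width: 0.0005
finger_force: 0.0
```

Emit:
carry_out([
  {"fingers":1,"xyz":[0,0,0.4],"turn":0},
  {"fingers":1,"xyz":[0,0,0.4],"turn":0},
  {"fingers":1,"xyz":[0,0,0.4],"turn":0},
  {"fingers":1,"xyz":[0,0,0],"turn":0},
  {"fingers":1,"xyz":[0,0,0],"turn":0},
])

```text
clock: 36.4
tcp_pos: [0.5862, 0.0314, 0.0673]
orientation: [0.0, 1.0, 0.0, -0.0]
force: [-0.2, -0.1, -0.5]
grip_width: 0.0003
finger_force: 0.0
```

Emit:
carry_out([
  {"fingers":1,"xyz":[0,0,0.2],"turn":0},
  {"fingers":1,"xyz":[0,0,0.2],"turn":0},
  {"fingers":1,"xyz":[0,0,0.2],"turn":0},
  {"fingers":1,"xyz":[0,0,0],"turn":0},
  {"fingers":1,"xyz":[0,0,0],"turn":0},
])

```text
clock: 36.9
tcp_pos: [0.5866, 0.0314, 0.0619]
orientation: [0.0, 1.0, -0.0, 0.0]
force: [-0.4, 0.4, 3.7]
grip_width: 0.0007
finger_force: 2.0
```

Emit:
carry_out([
  {"fingers":1,"xyz":[0,0,0.2],"turn":0},
  {"fingers":1,"xyz":[0,0,0.2],"turn":0},
  {"fingers":1,"xyz":[0,0,0],"turn":0},
  {"fingers":1,"xyz":[0,0,0],"turn":0},
  {"fingers":1,"xyz":[0,0,0],"turn":0},
])

```text
clock: 37.4
tcp_pos: [0.5868, 0.0314, 0.0602]
orientation: [0.0, 1.0, -0.001, 0.001]
force: [-6.5, -1.4, 23.5]
grip_width: 0.0002
finger_force: 11.4
```

Emit:
carry_out([
  {"fingers":1,"xyz":[0,0,0.2],"turn":0},
  {"fingers":1,"xyz":[0,0,0.1],"turn":0},
  {"fingers":1,"xyz":[0,0,0],"turn":0},
  {"fingers":1,"xyz":[0,0,0],"turn":0},
  {"fingers":1,"xyz":[0,0,0],"turn":0},
])

```text
clock: 37.9
tcp_pos: [0.5869, 0.0315, 0.0598]
orientation: [0.0, 1.0, -0.002, 0.001]
force: [-11.6, -3.3, 42.6]
grip_width: 0.0005
finger_force: 21.3
```

The button bottomed out: the force rose to 43 N and z stopped at 0.060. I'll let it up, then look at the rack and holder.

Emit:
carry_out([
  {"fingers":1,"xyz":[0,0,-0.5],"turn":0},
  {"fingers":1,"xyz":[0,0,-2],"turn":0},
  {"fingers":1,"xyz":[0,0,-4],"turn":0},
  {"fingers":-1,"xyz":[0,0,-4],"turn":0},
  {"fingers":-1,"xyz":[0,0,-4],"turn":0},
])

```text
clock: 38.4
tcp_pos: [0.5858, 0.0311, 0.2003]
orientation: [0.0, 1.0, -0.0, -0.001]
force: [0.4, 0.2, -0.4]
grip_width: 0.0139
finger_force: 0.0
```

```bash
python3 - <<'E'
from h import *
C=cam('top'); hp=ray(C,np.array([[568,267],[595,274],[622,282],[649,289]])*.7,.085); print(hp.round(4))
d=hp[3]-hp[0]; print('hold row',np.degrees(np.arctan2(d[1],d[0])),np.linalg.norm(d))
im=cv2.imread('pics/top0.png'); h=cv2.cvtColor(im,cv2.COLOR_BGR2HSV); print(h[272,395],h[255,445])
s,p,y=state(); print(p,y)
plan([(.5,-.33,.29,102)],-1)
E
```

```text
[[ 0.6179 -0.2612  0.085 ]
 [ 0.6055 -0.3049  0.085 ]
 [ 0.5915 -0.3483  0.085 ]
 [ 0.5792 -0.3916  0.085 ]]
hold row -106.53046872557967 0.1359976905520416
[ 18 132 186] [ 19 137  67]
[0.58580657 0.03111055 0.20031722] 179.95856304078217
[[0.66, -2.78, -0.69, 6.0], [0.36, -2.83, -0.69, 6.0], [0.07, -2.85, -0.69, 6.0], [-0.23, -2.85, -0.69, 6.0], [-0.53, -2.81, -0.69, 6.0]]
[[-0.82, -2.73, -0.69, 6.0], [-1.1, -2.63, -0.69, 6.0], [-1.37, -2.51, -0.69, 6.0], [-1.62, -2.35, -0.69, 6.0], [-1.86, -2.16, -0.69, 6.0]]
[[-2.08, -1.96, -0.69, 6.0], [-2.27, -1.73, -0.69, 6.0], [-2.44, -1.48, -0.69, 6.0], [0, 0, 0, 0], [0, 0, 0, 0]]
end [ 0.5    -0.3299  0.29  ] 102.0
```

Emit:
carry_out([
  {"fingers":-1,"xyz":[0.7,-2.8,-0.7],"turn":6},
  {"fingers":-1,"xyz":[0.4,-2.8,-0.7],"turn":6},
  {"fingers":-1,"xyz":[0.1,-2.8,-0.7],"turn":6},
  {"fingers":-1,"xyz":[-0.2,-2.8,-0.7],"turn":6},
  {"fingers":-1,"xyz":[-0.5,-2.8,-0.7],"turn":6},
])

```text
clock: 38.9
tcp_pos: [0.5512, -0.1074, 0.2343]
orientation: [0.261, 0.965, -0.0, -0.0]
force: [-0.3, -0.5, 0.2]
grip_width: 0.0546
finger_force: 0.0
```

Emit:
carry_out([
  {"fingers":-1,"xyz":[-0.8,-2.7,-0.7],"turn":6},
  {"fingers":-1,"xyz":[-1.1,-2.6,-0.7],"turn":6},
  {"fingers":-1,"xyz":[-1.4,-2.5,-0.7],"turn":6},
  {"fingers":-1,"xyz":[-1.6,-2.3,-0.7],"turn":6},
  {"fingers":-1,"xyz":[-1.9,-2.2,-0.7],"turn":6},
])

```text
clock: 39.4
tcp_pos: [0.5188, -0.2456, 0.2693]
orientation: [0.502, 0.865, -0.0, -0.0]
force: [0.6, 0.4, -0.2]
grip_width: 0.0916
finger_force: 0.0
```

Emit:
carry_out([
  {"fingers":-1,"xyz":[-2.1,-2.0,-0.7],"turn":6},
  {"fingers":-1,"xyz":[-2.3,-1.7,-0.7],"turn":6},
  {"fingers":-1,"xyz":[-2.4,-1.5,-0.7],"turn":6},
  {"fingers":-1,"xyz":[0,0,0],"turn":0},
  {"fingers":-1,"xyz":[0,0,0],"turn":0},
])

```text
clock: 39.9
tcp_pos: [0.4992, -0.3281, 0.2899]
orientation: [0.63, 0.777, 0.0, -0.001]
force: [0.4, 0.6, 0.4]
grip_width: 0.0916
finger_force: 0.0
```

Emit:
carry_out([
  {"fingers":-1,"xyz":[0,0,0],"turn":0},
  {"fingers":-1,"xyz":[0,0,0],"turn":0},
  {"fingers":-1,"xyz":[0,0,0],"turn":0},
  {"fingers":-1,"xyz":[0,0,0],"turn":0},
  {"fingers":-1,"xyz":[0,0,0],"turn":0},
])

```text
clock: 40.4
tcp_pos: [0.4998, -0.3278, 0.2906]
orientation: [0.629, 0.777, -0.0, -0.0]
force: [-0.9, -0.1, -0.1]
grip_width: 0.0921
finger_force: 0.0
```

```bash
python3 - <<'E'
from h import *
s,p,y=state(); print(p,y)
im=capture('wrist'); cv2.imwrite('pics/wA.png',im); C=cam('wrist',s)
print(proj(C,[[.425,-.233,.16],[.436,-.278,.16],[.452,-.368,.16],[.6179,-.2612,.085],[.6055,-.3049,.085],[.5915,-.3483,.085],[.5792,-.3916,.085],[.5862,.031,.064]]).round(0).tolist())
E
```

```text
[ 0.49975484 -0.32778615  0.29055497] 101.98868804928715
[[217.0, 85.0], [221.0, 137.0], [221.0, 229.0], [384.0, 154.0], [364.0, 187.0], [344.0, 218.0], [326.0, 248.0], [430.0, -136.0]]
```

View pics/wA.png

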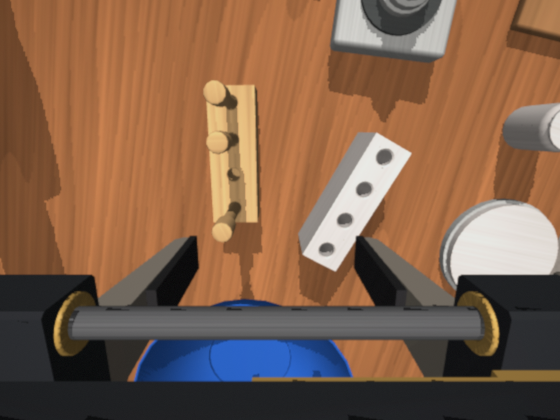

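```bash
python3 - <<'E'
from h import *
im=cv2.imread('pics/wA.png'); s,p,y=state(); C=cam('wrist',s)
print('heads',ray(C,[[215,92],[217,142],[222,231]],.16).round(4).tolist())
print('empty hole',ray(C,[233.5,174],.055).round(4))
g=cv2.cvtColor(im,cv2.COLOR_BGR2GRAY)
for c in blobs((g<105).astype(np.uint8),60,400,(310,140,400,262)):
    e=cv2.fitEllipse(c); print('hole',np.round(e[0],1),np.round(e[1],1),ray(C,e[0],.085).round(4))
# top view heads, segmented by brightness
t=cv2.imread('pics/top0.png')[235:295,365:475]; cv2.imwrite('pics/tB.png',cv2.resize(np.hstack([t]),None,fx=6,fy=6,interpolation=cv2.INTER_CUBIC))
E
```

```text
heads [[0.4245, -0.2394, 0.16], [0.4334, -0.2831, 0.16], [0.4527, -0.3697, 0.16]]
empty hole [[ 0.4429 -0.3271  0.055 ]]
hole [325.8 247.5] [ 7.  12.7] [[ 0.5793 -0.3913  0.085 ]]
hole [344.1 218.8] [ 8.5 13.3] [[ 0.5923 -0.3491  0.085 ]]
hole [363.3 188.3] [ 9.7 13.7] [[ 0.6052 -0.3065  0.085 ]]
hole [383.6 156.5] [10.9 13.6] [[ 0.6183 -0.2642  0.085 ]]
```

View pics/tB.png

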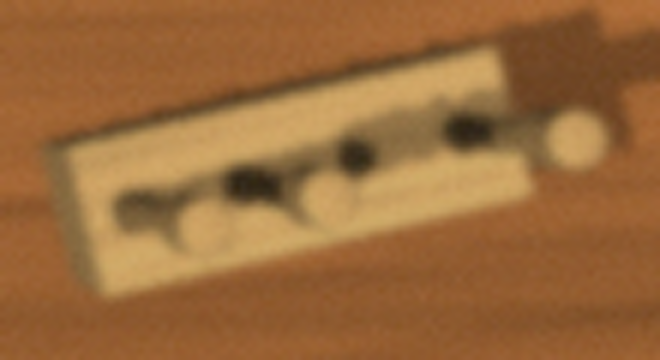

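Both cameras agree on the stick heads, at (0.425,-0.239), (0.433,-0.283) and (0.453,-0.370), all nearly upright, and on the holder holes. Hole 3 of the rack is empty. I'll start with the outermost stick.

Emit:
carry_out([
  {"fingers":-1,"xyz":[-1.0,-1.8,3],"turn":0},
  {"fingers":-1,"xyz":[-1.1,-1.9,3],"turn":0},
  {"fingers":-1,"xyz":[-1.0,-1.8,3],"turn":0},
  {"fingers":-1,"xyz":[0,0,0],"turn":0},
  {"fingers":-1,"xyz":[0,0,0],"turn":0},
])

```text
clock: 40.95
tcp_pos: [0.4529, -0.3695, 0.2011]
orientation: [0.63, 0.777, 0.0, 0.0]
force: [0.3, -0.2, -0.1]
grip_width: 0.0922
finger_force: 0.0
```

Emit:
carry_out([
  {"fingers":-1,"xyz":[0,0,0],"turn":0},
  {"fingers":-1,"xyz":[0,0,0],"turn":0},
  {"fingers":-1,"xyz":[0,0,0],"turn":0},
  {"fingers":-1,"xyz":[0,0,0],"turn":0},
  {"fingers":-1,"xyz":[0,0,0],"turn":0},
])

```text
clock: 41.45
tcp_pos: [0.4526, -0.3697, 0.2009]
orientation: [0.63, 0.777, -0.0, 0.0]
force: [-0.3, -0.5, -0.0]
grip_width: 0.0919
finger_force: 0.0
```

```bash
python3 - <<'E'
from h import *
s,p,y=state(); print(p,y)
im=capture('wrist'); cv2.imwrite('pics/wB.png',im); C=cam('wrist',s)
h=cv2.cvtColor(im,cv2.COLOR_BGR2HSV)
u,v=proj(C,[.4527,-.3699,.16])[0].astype(int); print(u,v)
for c in blobs(((h[...,2]>165)&(h[...,0]<25)&(h[...,1]>60)&(h[...,1]<150)).astype(np.uint8),100,5000,(u-60,v-60,u+60,v+60)): e=cv2.fitEllipse(c); print(np.round(e[0],1),np.round(e[1],1),ray(C,e[0],.16).round(4))
plan([(.4527,-.37,.128,102)],-1)
E
```

```text
[ 0.45257109 -0.36967324  0.20092531] 101.9729560001778
275 229
[274.6 229.7] [26.5 28.5] [[ 0.4521 -0.3702  0.16  ]]
[296.4 193. ] [18.2 62.5] [[ 0.4615 -0.3409  0.16  ]]
[256.5 190.9] [25.6 58.7] [[ 0.4341 -0.3452  0.16  ]]
[[-0.02, 0.01, 3.64, 0.0], [-0.01, 0.01, 3.64, 0.0], [0, 0, 0, 0], [0, 0, 0, 0], [0, 0, 0, 0]]
end [ 0.4527 -0.37    0.128 ] 102.0
```

View pics/wB.png

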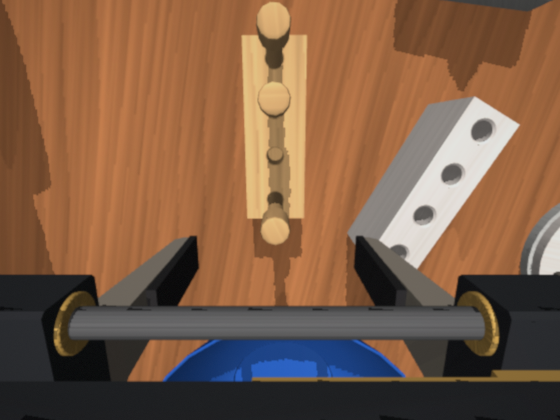

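Emit:
carry_out([
  {"fingers":-1,"xyz":[0,0,3],"turn":0},
  {"fingers":-1,"xyz":[0,0,3],"turn":0},
  {"fingers":-1,"xyz":[0,0,1.3],"turn":0},
  {"fingers":-1,"xyz":[0,0,0],"turn":0},
  {"fingers":1,"xyz":[0,0,0],"turn":0},
])

```text
clock: 42.0
tcp_pos: [0.4529, -0.37, 0.1283]
orientation: [0.63, 0.777, 0.0, 0.0]
force: [0.5, 0.6, 0.1]
grip_width: 0.0858
finger_force: 0.0
```

Emit:
carry_out([
  {"fingers":1,"xyz":[0,0,0],"turn":0},
  {"fingers":1,"xyz":[0,0,0],"turn":0},
  {"fingers":1,"xyz":[0,0,0],"turn":0},
  {"fingers":1,"xyz":[0,0,0],"turn":0},
  {"fingers":1,"xyz":[0,0,0],"turn":0},
])

```text
clock: 42.5
tcp_pos: [0.4523, -0.3699, 0.1278]
orientation: [0.63, 0.777, -0.0, 0.0]
force: [0.1, 0.1, 0.6]
grip_width: 0.0461
finger_force: 0.0
```

Emit:
carry_out([
  {"fingers":1,"xyz":[0,0,0],"turn":0},
  {"fingers":1,"xyz":[0,0,0],"turn":0},
  {"fingers":1,"xyz":[0,0,0],"turn":0},
  {"fingers":1,"xyz":[0,0,-1],"turn":0},
  {"fingers":1,"xyz":[0,0,-2],"turn":0},
])

```text
clock: 43.0
tcp_pos: [0.4514, -0.3691, 0.157]
orientation: [0.63, 0.777, 0.0, -0.002]
force: [-0.4, -0.6, 0.2]
grip_width: 0.0213
finger_force: 30.0
```

Emit:
carry_out([
  {"fingers":1,"xyz":[0,0,-3],"turn":0},
  {"fingers":1,"xyz":[0,0,-3],"turn":0},
  {"fingers":1,"xyz":[0,0,-2],"turn":0},
  {"fingers":1,"xyz":[0,0,0],"turn":0},
  {"fingers":1,"xyz":[0,0,0],"turn":0},
])

```text
clock: 43.5
tcp_pos: [0.4521, -0.3698, 0.2377]
orientation: [0.63, 0.777, -0.0, 0.0]
force: [-0.4, 0.1, -0.2]
grip_width: 0.0212
finger_force: 30.0
```

```bash
python3 - <<'E'
from h import *
im=cv2.imread('pics/wB.png'); s,p,y=state(); print(p,y,s['grip_width'],s['finger_force'])
plan([(.5792,-.3915,.238,73.5)],-1,ms=.03)
im=capture('wrist'); cv2.imwrite('pics/wC.png',im)
E
```

```text
[ 0.45210097 -0.36975845  0.23772058] 101.94942348526332 0.021192270935408316 29.99991685152054
[[-0.95, 2.4, -0.01, 5.7], [-0.71, 2.48, 0.0, 5.7], [-0.46, 2.54, -0.01, 5.7], [-0.21, 2.57, 0.0, 5.7], [0.06, 2.57, -0.01, 5.6]]
end [ 0.5792 -0.3914  0.238 ] 73.5
```

Emit:
carry_out([
  {"fingers":1,"xyz":[-0.9,2.4,0],"turn":5.7},
  {"fingers":1,"xyz":[-0.7,2.5,0],"turn":5.7},
  {"fingers":1,"xyz":[-0.5,2.5,0],"turn":5.7},
  {"fingers":1,"xyz":[-0.2,2.6,0],"turn":5.7},
  {"fingers":1,"xyz":[0.1,2.6,0],"turn":5.6},
])

```text
clock: 44.05
tcp_pos: [0.5798, -0.3907, 0.2353]
orientation: [0.802, 0.597, -0.001, -0.002]
force: [1.0, -0.5, -0.0]
grip_width: 0.0214
finger_force: 30.0
```

Emit:
carry_out([
  {"fingers":1,"xyz":[0,0,0],"turn":0},
  {"fingers":1,"xyz":[0,0,0],"turn":0},
  {"fingers":1,"xyz":[0,0,0],"turn":0},
  {"fingers":1,"xyz":[0,0,0],"turn":0},
  {"fingers":1,"xyz":[0,0,0],"turn":0},
])

```text
clock: 44.55
tcp_pos: [0.579, -0.3912, 0.2378]
orientation: [0.801, 0.599, -0.0, 0.0]
force: [-0.2, 0.1, -0.5]
grip_width: 0.0212
finger_force: 30.0
```

```bash
python3 - <<'E'
from h import *
s,p,y=state(); print(p,y)
im=capture('wrist'); C=cam('wrist',s); print('h4 px',proj(C,[[.5792,-.3915,.085],[.5919,-.3487,.085],[.6053,-.3057,.085],[.6181,-.2627,.085]]).round(1).tolist())
g=cv2.cvtColor(im,cv2.COLOR_BGR2GRAY)
for c in blobs((g<110).astype(np.uint8),60,900,(230,60,330,225)): e=cv2.fitEllipse(c); print(np.round(e[0],1),np.round(e[1],1),ray(C,e[0],.085).round(4))
cv2.imwrite('pics/wD.png',np.hstack([cv2.imread('pics/wC.png')[100:330,190:390],im[40:270,190:390]]))
plan([(.5792,-.3915,.20,73.5)],-1,ms=.03)
E
```

```text
[ 0.57895529 -0.39120071  0.23780583] 73.52523695182644
h4 px [[275.7, 196.9], [275.8, 154.4], [276.4, 108.4], [276.5, 59.2]]
[278.5  63. ] [ 7.3 20.5] [[ 0.619  -0.2665  0.085 ]]
[[-0.01, 0.01, 1.89, 0.0], [-0.01, 0.01, 1.9, 0.0], [0, 0, 0, 0], [0, 0, 0, 0], [0, 0, 0, 0]]
end [ 0.5792 -0.3915  0.2   ] 73.5
```

View pics/wD.png

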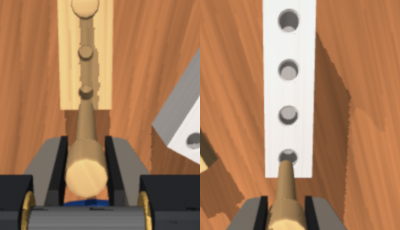

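The left half shows the stick gripped. The right half shows its foot in line with the end holder hole, both at about x 287 in the crop, so I'll insert it. I've now viewed 16 pictures, past the limit of 14, so I won't view any more and will check numerically from here.

Emit:
carry_out([
  {"fingers":1,"xyz":[0,0.1,1.5],"turn":0},
  {"fingers":1,"xyz":[0,0,1.5],"turn":0},
  {"fingers":1,"xyz":[0,0,1],"turn":0},
  {"fingers":1,"xyz":[0,0,0.8],"turn":0},
  {"fingers":1,"xyz":[0,0,0],"turn":0},
])

```text
clock: 45.1
tcp_pos: [0.58, -0.3909, 0.1876]
orientation: [0.801, 0.599, -0.0, -0.001]
force: [0.3, -0.9, 0.3]
grip_width: 0.0214
finger_force: 30.0
```

Emit:
carry_out([
  {"fingers":1,"xyz":[0,0,1],"turn":0},
  {"fingers":1,"xyz":[0,0,1],"turn":0},
  {"fingers":1,"xyz":[0,0,1],"turn":0},
  {"fingers":1,"xyz":[0,0,0],"turn":0},
  {"fingers":1,"xyz":[0,0,0],"turn":0},
])

```text
clock: 45.6
tcp_pos: [0.5805, -0.391, 0.1592]
orientation: [0.801, 0.599, -0.0, -0.0]
force: [-0.0, -0.6, 0.5]
grip_width: 0.0209
finger_force: 30.0
```

It's going in freely. I'll finish, release and go to stick 2.

Emit:
carry_out([
  {"fingers":1,"xyz":[0,0,1],"turn":0},
  {"fingers":1,"xyz":[0,0,1],"turn":0},
  {"fingers":1,"xyz":[0,0,0.9],"turn":0},
  {"fingers":1,"xyz":[0,0,0],"turn":0},
  {"fingers":1,"xyz":[0,0,0],"turn":0},
])

```text
clock: 46.1
tcp_pos: [0.5805, -0.391, 0.1301]
orientation: [0.801, 0.599, -0.0, -0.0]
force: [-0.6, 0.2, 0.0]
grip_width: 0.0212
finger_force: 30.0
```

Emit:
carry_out([
  {"fingers":-0.3,"xyz":[0,0,0],"turn":0},
  {"fingers":-0.3,"xyz":[0,0,0],"turn":0},
  {"fingers":-0.3,"xyz":[0,0,0],"turn":0},
  {"fingers":-0.3,"xyz":[0,0,0],"turn":0},
  {"fingers":-0.3,"xyz":[0,0,-1],"turn":0},
])

```text
clock: 46.6
tcp_pos: [0.5797, -0.3907, 0.1396]
orientation: [0.801, 0.599, -0.001, -0.001]
force: [0.8, -0.2, -0.5]
grip_width: 0.0585
finger_force: 0.0
```

Emit:
carry_out([
  {"fingers":-0.3,"xyz":[0,0,-3],"turn":0},
  {"fingers":-0.3,"xyz":[0,0,-3],"turn":0},
  {"fingers":-0.3,"xyz":[0,0,-2],"turn":0},
  {"fingers":-0.3,"xyz":[0,0,0],"turn":0},
  {"fingers":-0.3,"xyz":[0,0,0],"turn":0},
])

```text
clock: 47.1
tcp_pos: [0.5806, -0.3912, 0.2209]
orientation: [0.801, 0.599, -0.0, 0.0]
force: [-0.7, -0.0, -0.5]
grip_width: 0.0597
finger_force: 0.0
```

```bash
python3 - <<'E'
from h import *
s,p,y=state(); print(p,y,s['grip_width'])
plan([(.4334,-.283,.215,102)],-1,ms=.04)
E
```

```text
[ 0.58059408 -0.39116416  0.22092055] 73.55223069905443 0.05974573339201741
[[1.24, -3.44, 0.12, -5.7], [1.58, -3.29, 0.12, -5.7], [1.89, -3.12, 0.12, -5.7], [2.2, -2.92, 0.12, -5.7], [2.48, -2.69, 0.11, -5.6]]
end [ 0.4334 -0.283   0.215 ] 102.0
```

Emit:
carry_out([
  {"fingers":-0.3,"xyz":[1.2,-3.4,0.1],"turn":-5.7},
  {"fingers":-0.3,"xyz":[1.6,-3.3,0.1],"turn":-5.7},
  {"fingers":-0.3,"xyz":[1.9,-3.1,0.1],"turn":-5.7},
  {"fingers":-0.3,"xyz":[2.2,-2.9,0.1],"turn":-5.7},
  {"fingers":-0.3,"xyz":[2.5,-2.7,0.1],"turn":-5.6},
])

```text
clock: 47.6
tcp_pos: [0.4317, -0.2816, 0.2139]
orientation: [0.628, 0.778, -0.0, -0.002]
force: [0.6, -0.5, 1.0]
grip_width: 0.0597
finger_force: 0.0
```

Emit:
carry_out([
  {"fingers":-0.3,"xyz":[0,0,0],"turn":0},
  {"fingers":-0.3,"xyz":[0,0,0],"turn":0},
  {"fingers":-0.3,"xyz":[0,0,0],"turn":0},
  {"fingers":-0.3,"xyz":[0,0,0],"turn":0},
  {"fingers":-0.3,"xyz":[0,0,0],"turn":0},
])

```text
clock: 48.1
tcp_pos: [0.4345, -0.2832, 0.2152]
orientation: [0.63, 0.777, 0.0, -0.0]
force: [0.2, -0.3, 0.8]
grip_width: 0.06
finger_force: 0.0
```

```bash
cat >> h.py <<'E'
def head(X):
    s,p,y=state(); im=capture('wrist'); C=cam('wrist',s); h=cv2.cvtColor(im,cv2.COLOR_BGR2HSV); u,v=proj(C,[*X,.16])[0].astype(int)
    m=((h[...,2]>165)&(h[...,0]<25)&(h[...,1]>60)&(h[...,1]<150)).astype(np.uint8)
    return [(np.round(cv2.fitEllipse(c)[1],1).tolist(),ray(C,cv2.fitEllipse(c)[0],.16).round(4).tolist()) for c in blobs(m,100,5000,(u-35,v-35,u+35,v+35))]
E
python3 - <<'E'
from h import *
s,p,y=state(); print(p,y,s['grip_width']); print(head((.4334,-.283)))
E
```

```text
[ 0.43450793 -0.28321645  0.2151988 ] 101.9335733704419 0.05996173603023007
[([66.9, 73.3], [[0.4329, -0.2818, 0.16]])]
```

Emit:
carry_out([
  {"fingers":-0.3,"xyz":[0,-0.1,3],"turn":0},
  {"fingers":-0.3,"xyz":[0,0,3],"turn":0},
  {"fingers":-0.3,"xyz":[0,0,2.7],"turn":0},
  {"fingers":-0.3,"xyz":[0,0,0],"turn":0},
  {"fingers":-0.3,"xyz":[0,0,0],"turn":0},
])

```text
clock: 48.65
tcp_pos: [0.4334, -0.2831, 0.1287]
orientation: [0.63, 0.777, 0.0, -0.0]
force: [0.8, -0.5, 0.0]
grip_width: 0.0597
finger_force: 0.0
```

Emit:
carry_out([
  {"fingers":1,"xyz":[0,0,0],"turn":0},
  {"fingers":1,"xyz":[0,0,0],"turn":0},
  {"fingers":1,"xyz":[0,0,0],"turn":0},
  {"fingers":1,"xyz":[0,0,0],"turn":0},
  {"fingers":1,"xyz":[0,0,0],"turn":0},
])

```text
clock: 49.15
tcp_pos: [0.4331, -0.2833, 0.1289]
orientation: [0.63, 0.777, -0.0, 0.0]
force: [-0.1, 0.0, 0.4]
grip_width: 0.0214
finger_force: 2.1
```

Emit:
carry_out([
  {"fingers":1,"xyz":[0,0,0],"turn":0},
  {"fingers":1,"xyz":[0,0,-1],"turn":0},
  {"fingers":1,"xyz":[0,0,-3],"turn":0},
  {"fingers":1,"xyz":[0,0,-3],"turn":0},
  {"fingers":1,"xyz":[0,0,-3],"turn":0},
])

```text
clock: 49.65
tcp_pos: [0.4329, -0.2829, 0.2302]
orientation: [0.63, 0.777, 0.0, -0.0]
force: [0.2, -0.1, -1.5]
grip_width: 0.0211
finger_force: 30.0
```

Emit:
carry_out([
  {"fingers":1,"xyz":[0,0,-1],"turn":0},
  {"fingers":1,"xyz":[0,0,0],"turn":0},
  {"fingers":1,"xyz":[0,0,0],"turn":0},
  {"fingers":1,"xyz":[0,0,0],"turn":0},
  {"fingers":1,"xyz":[0,0,0],"turn":0},
])

```text
clock: 50.15
tcp_pos: [0.4323, -0.2828, 0.2373]
orientation: [0.63, 0.777, 0.0, -0.001]
force: [0.5, -0.8, -0.3]
grip_width: 0.0214
finger_force: 30.0
```

```bash
python3 - <<'E'
from h import *
s,p,y=state(); print(p,y,s['grip_width'],s['finger_force'])
plan([(.5928,-.3485,.238,73.5)],-1,ms=.035)
E
```

```text
[ 0.43234455 -0.2827752   0.23725242] 101.95601095496012 0.02142457509196065 29.99962717294693
[[-1.95, 2.87, -0.01, 5.7], [-1.66, 3.05, -0.02, 5.7], [-1.34, 3.19, -0.01, 5.7], [-1.02, 3.31, -0.02, 5.7], [-0.69, 3.4, -0.01, 5.7]]
end [ 0.5928 -0.3485  0.238 ] 73.5
```

Emit:
carry_out([
  {"fingers":1,"xyz":[-1.9,2.9,0],"turn":5.7},
  {"fingers":1,"xyz":[-1.7,3.0,0],"turn":5.7},
  {"fingers":1,"xyz":[-1.3,3.2,0],"turn":5.7},
  {"fingers":1,"xyz":[-1.0,3.3,0],"turn":5.7},
  {"fingers":1,"xyz":[-0.7,3.4,0],"turn":5.7},
])

```text
clock: 50.65
tcp_pos: [0.594, -0.3485, 0.2371]
orientation: [0.803, 0.596, -0.0, -0.001]
force: [0.7, -0.2, -0.3]
grip_width: 0.0213
finger_force: 30.0
```

Emit:
carry_out([
  {"fingers":1,"xyz":[0,0,0],"turn":0},
  {"fingers":1,"xyz":[0,0,0],"turn":0},
  {"fingers":1,"xyz":[0,0,0],"turn":0},
  {"fingers":1,"xyz":[0,0,0],"turn":0},
  {"fingers":1,"xyz":[0,0,0],"turn":0},
])

```text
clock: 51.15
tcp_pos: [0.5924, -0.3484, 0.2391]
orientation: [0.802, 0.598, -0.0, 0.0]
force: [-0.2, -0.4, 0.1]
grip_width: 0.0212
finger_force: 30.0
```

Emit:
carry_out([
  {"fingers":1,"xyz":[0,0,1.5],"turn":0},
  {"fingers":1,"xyz":[0,0,1.5],"turn":0},
  {"fingers":1,"xyz":[0,0,1],"turn":0},
  {"fingers":1,"xyz":[0,0,1],"turn":0},
  {"fingers":1,"xyz":[0,0,0],"turn":0},
])

```text
clock: 51.65
tcp_pos: [0.5924, -0.3483, 0.1863]
orientation: [0.802, 0.598, -0.001, -0.001]
force: [0.7, -1.4, -2.1]
grip_width: 0.0212
finger_force: 30.0
```

Emit:
carry_out([
  {"fingers":1,"xyz":[0,0,1],"turn":0},
  {"fingers":1,"xyz":[0,0,1],"turn":0},
  {"fingers":1,"xyz":[0,0,1],"turn":0},
  {"fingers":1,"xyz":[0,0,0],"turn":0},
  {"fingers":1,"xyz":[0,0,0],"turn":0},
])

```text
clock: 52.15
tcp_pos: [0.5928, -0.3484, 0.1581]
orientation: [0.802, 0.598, -0.0, -0.0]
force: [0.4, -1.6, -0.7]
grip_width: 0.0215
finger_force: 30.0
```

Emit:
carry_out([
  {"fingers":1,"xyz":[0,0,1],"turn":0},
  {"fingers":1,"xyz":[0,0,1],"turn":0},
  {"fingers":1,"xyz":[0,0,0.8],"turn":0},
  {"fingers":1,"xyz":[0,0,0],"turn":0},
  {"fingers":1,"xyz":[0,0,0],"turn":0},
])

```text
clock: 52.65
tcp_pos: [0.5928, -0.3483, 0.1299]
orientation: [0.802, 0.598, -0.0, -0.0]
force: [0.3, -1.6, -1.1]
grip_width: 0.0213
finger_force: 30.0
```

Emit:
carry_out([
  {"fingers":-0.3,"xyz":[0,0,0],"turn":0},
  {"fingers":-0.3,"xyz":[0,0,0],"turn":0},
  {"fingers":-0.3,"xyz":[0,0,0],"turn":0},
  {"fingers":-0.3,"xyz":[0,0,0],"turn":0},
  {"fingers":-0.3,"xyz":[0,0,-1],"turn":0},
])

```text
clock: 53.15
tcp_pos: [0.5922, -0.3477, 0.1395]
orientation: [0.801, 0.598, -0.001, -0.001]
force: [-0.2, 0.6, 0.0]
grip_width: 0.0588
finger_force: 0.0
```

Emit:
carry_out([
  {"fingers":-0.3,"xyz":[0,0,-3],"turn":0},
  {"fingers":-0.3,"xyz":[0,0,-3],"turn":0},
  {"fingers":-0.3,"xyz":[0,0,-2],"turn":0},
  {"fingers":-0.3,"xyz":[0,0,0],"turn":0},
  {"fingers":-0.3,"xyz":[0,0,0],"turn":0},
])

```text
clock: 53.65
tcp_pos: [0.5931, -0.3483, 0.2211]
orientation: [0.802, 0.598, 0.0, 0.0]
force: [-0.7, 0.9, -0.2]
grip_width: 0.0598
finger_force: 0.0
```

```bash
python3 - <<'E'
from h import *
s,p,y=state(); print(p,y,s['grip_width'])
plan([(.4242,-.239,.215,102)],-1,ms=.045)
E
```

```text
[ 0.59310151 -0.34827201  0.22106674] 73.44934333437632 0.05983507714791251
[[1.13, -3.86, 0.12, -5.7], [1.51, -3.73, 0.12, -5.7], [1.87, -3.56, 0.12, -5.7], [2.22, -3.36, 0.12, -5.7], [2.54, -3.12, 0.13, -5.8]]
end [ 0.4242 -0.239   0.215 ] 102.0
```

Emit:
carry_out([
  {"fingers":-0.3,"xyz":[1.1,-3.9,0.1],"turn":-5.7},
  {"fingers":-0.3,"xyz":[1.5,-3.7,0.1],"turn":-5.7},
  {"fingers":-0.3,"xyz":[1.9,-3.6,0.1],"turn":-5.7},
  {"fingers":-0.3,"xyz":[2.2,-3.4,0.1],"turn":-5.7},
  {"fingers":-0.3,"xyz":[2.5,-3.1,0.1],"turn":-5.8},
])

```text
clock: 54.15
tcp_pos: [0.4211, -0.2383, 0.214]
orientation: [0.627, 0.779, -0.0, -0.001]
force: [0.2, -0.6, 1.1]
grip_width: 0.0599
finger_force: 0.0
```

Emit:
carry_out([
  {"fingers":-0.3,"xyz":[0,0,0],"turn":0},
  {"fingers":-0.3,"xyz":[0,0,0],"turn":0},
  {"fingers":-0.3,"xyz":[0,0,0],"turn":0},
  {"fingers":-0.3,"xyz":[0,0,0],"turn":0},
  {"fingers":-0.3,"xyz":[0,0,0],"turn":0},
])

```text
clock: 54.65
tcp_pos: [0.4241, -0.2398, 0.2153]
orientation: [0.629, 0.777, 0.0, -0.0]
force: [-0.2, -0.2, 0.3]
grip_width: 0.0599
finger_force: 0.0
```

Emit:
carry_out([
  {"fingers":-0.3,"xyz":[0,0,2],"turn":0},
  {"fingers":-0.3,"xyz":[0,0,0],"turn":0},
  {"fingers":-0.3,"xyz":[0,0,0],"turn":0},
  {"fingers":-0.3,"xyz":[0,0,0],"turn":0},
  {"fingers":-0.3,"xyz":[0,0,0],"turn":0},
])

```text
clock: 55.15
tcp_pos: [0.4239, -0.2398, 0.1962]
orientation: [0.629, 0.777, 0.0, 0.001]
force: [0.6, -0.3, 0.9]
grip_width: 0.0598
finger_force: 0.0
```

Settled over the head at (0.424, -0.239), so I'll pick it.

Emit:
carry_out([
  {"fingers":-0.3,"xyz":[0,0,2.5],"turn":0},
  {"fingers":-0.3,"xyz":[0,0,2.5],"turn":0},
  {"fingers":-0.3,"xyz":[0,0,1.8],"turn":0},
  {"fingers":-0.3,"xyz":[0,0,0],"turn":0},
  {"fingers":-0.3,"xyz":[0,0,0],"turn":0},
])

```text
clock: 55.65
tcp_pos: [0.4239, -0.2397, 0.1282]
orientation: [0.629, 0.777, 0.0, 0.0]
force: [0.5, -0.1, 0.7]
grip_width: 0.0596
finger_force: 0.0
```

Emit:
carry_out([
  {"fingers":1,"xyz":[0,0,0],"turn":0},
  {"fingers":1,"xyz":[0,0,0],"turn":0},
  {"fingers":1,"xyz":[0,0,0],"turn":0},
  {"fingers":1,"xyz":[0,0,0],"turn":0},
  {"fingers":1,"xyz":[0,0,0],"turn":0},
])

```text
clock: 56.15
tcp_pos: [0.4235, -0.2397, 0.1278]
orientation: [0.629, 0.777, -0.0, 0.0]
force: [0.3, 0.6, 0.8]
grip_width: 0.0221
finger_force: 2.1
```

Emit:
carry_out([
  {"fingers":1,"xyz":[0,0,0],"turn":0},
  {"fingers":1,"xyz":[0,0,-1],"turn":0},
  {"fingers":1,"xyz":[0,0,-3],"turn":0},
  {"fingers":1,"xyz":[0,0,-3],"turn":0},
  {"fingers":1,"xyz":[0,0,-3],"turn":0},
])

```text
clock: 56.65
tcp_pos: [0.4234, -0.2393, 0.2292]
orientation: [0.629, 0.778, 0.0, -0.0]
force: [0.8, -0.7, -0.2]
grip_width: 0.0214
finger_force: 30.0
```

Emit:
carry_out([
  {"fingers":1,"xyz":[0,0,-1],"turn":0},
  {"fingers":1,"xyz":[0,0,0],"turn":0},
  {"fingers":1,"xyz":[0,0,0],"turn":0},
  {"fingers":1,"xyz":[0,0,0],"turn":0},
  {"fingers":1,"xyz":[0,0,0],"turn":0},
])

```text
clock: 57.15
tcp_pos: [0.4228, -0.2392, 0.2363]
orientation: [0.629, 0.778, -0.0, -0.001]
force: [-0.6, 0.0, -1.1]
grip_width: 0.0215
finger_force: 30.0
```

```bash
python3 - <<'E'
from h import *
s,p,y=state(); print(p,y,s['grip_width'],s['finger_force'])
plan([(.6057,-.3055,.238,73.5)],-1,ms=.035)
E
```

```text
[ 0.42282248 -0.23924312  0.2363259 ] 102.06456554998164 0.02148429287031856 29.99991685152054
[[-1.72, 2.75, -0.03, 4.8], [-1.48, 2.88, -0.03, 4.8], [-1.23, 3.0, -0.03, 4.7], [-0.99, 3.09, -0.03, 4.8], [-0.72, 3.16, -0.02, 4.7]]
[[-0.46, 3.21, -0.03, 4.8], [0, 0, 0, 0], [0, 0, 0, 0], [0, 0, 0, 0], [0, 0, 0, 0]]
end [ 0.6057 -0.3055  0.238 ] 73.5
```

Emit:
carry_out([
  {"fingers":1,"xyz":[-1.7,2.7,0],"turn":4.8},
  {"fingers":1,"xyz":[-1.5,2.9,0],"turn":4.8},
  {"fingers":1,"xyz":[-1.2,3.0,0],"turn":4.7},
  {"fingers":1,"xyz":[-1.0,3.1,0],"turn":4.8},
  {"fingers":1,"xyz":[-0.7,3.2,0],"turn":4.7},
])

```text
clock: 57.65
tcp_pos: [0.5768, -0.2949, 0.2361]
orientation: [0.777, 0.63, -0.0, -0.001]
force: [-0.5, -0.1, -0.6]
grip_width: 0.0212
finger_force: 30.0
```

Emit:
carry_out([
  {"fingers":1,"xyz":[-0.5,3.2,0],"turn":4.8},
  {"fingers":1,"xyz":[0,0,0],"turn":0},
  {"fingers":1,"xyz":[0,0,0],"turn":0},
  {"fingers":1,"xyz":[0,0,0],"turn":0},
  {"fingers":1,"xyz":[0,0,0],"turn":0},
])

```text
clock: 58.15
tcp_pos: [0.6054, -0.3059, 0.2377]
orientation: [0.801, 0.598, -0.0, -0.0]
force: [-0.3, 0.2, 0.5]
grip_width: 0.0213
finger_force: 30.0
```

Emit:
carry_out([
  {"fingers":1,"xyz":[0,0,1.5],"turn":0},
  {"fingers":1,"xyz":[0,0,0],"turn":0},
  {"fingers":1,"xyz":[0,0,0],"turn":0},
  {"fingers":1,"xyz":[0,0,0],"turn":0},
  {"fingers":1,"xyz":[0,0,0],"turn":0},
])

```text
clock: 58.65
tcp_pos: [0.6065, -0.3061, 0.2229]
orientation: [0.802, 0.598, 0.0, 0.0]
force: [-0.1, -0.6, 0.2]
grip_width: 0.0212
finger_force: 30.0
```

Emit:
carry_out([
  {"fingers":1,"xyz":[0,-0.05,1.5],"turn":0},
  {"fingers":1,"xyz":[0,0,1],"turn":0},
  {"fingers":1,"xyz":[0,0,1],"turn":0},
  {"fingers":1,"xyz":[0,0,0],"turn":0},
  {"fingers":1,"xyz":[0,0,0],"turn":0},
])

```text
clock: 59.15
tcp_pos: [0.6057, -0.3059, 0.187]
orientation: [0.802, 0.598, -0.0, -0.0]
force: [0.1, -0.3, 0.6]
grip_width: 0.0214
finger_force: 30.0
```

Emit:
carry_out([
  {"fingers":1,"xyz":[0,0,1],"turn":0},
  {"fingers":1,"xyz":[0,0,1],"turn":0},
  {"fingers":1,"xyz":[0,0,1],"turn":0},
  {"fingers":1,"xyz":[0,0,0],"turn":0},
  {"fingers":1,"xyz":[0,0,0],"turn":0},
])

```text
clock: 59.65
tcp_pos: [0.6056, -0.3059, 0.1571]
orientation: [0.802, 0.598, -0.0, -0.0]
force: [-0.4, 0.3, -0.4]
grip_width: 0.0215
finger_force: 30.0
```

Emit:
carry_out([
  {"fingers":1,"xyz":[0,0,1],"turn":0},
  {"fingers":1,"xyz":[0,0,1],"turn":0},
  {"fingers":1,"xyz":[0,0,0.7],"turn":0},
  {"fingers":1,"xyz":[0,0,0],"turn":0},
  {"fingers":1,"xyz":[0,0,0],"turn":0},
])

```text
clock: 60.15
tcp_pos: [0.6056, -0.3059, 0.1302]
orientation: [0.802, 0.598, -0.0, -0.0]
force: [-0.9, -0.4, -0.7]
grip_width: 0.021
finger_force: 30.0
```

Emit:
carry_out([
  {"fingers":-0.3,"xyz":[0,0,0],"turn":0},
  {"fingers":-0.3,"xyz":[0,0,0],"turn":0},
  {"fingers":-0.3,"xyz":[0,0,0],"turn":0},
  {"fingers":-0.3,"xyz":[0,0,0],"turn":0},
  {"fingers":-0.3,"xyz":[0,0,-1],"turn":0},
])

```text
clock: 60.65
tcp_pos: [0.6049, -0.3055, 0.1396]
orientation: [0.801, 0.598, -0.001, -0.001]
force: [-0.4, -1.0, -0.1]
grip_width: 0.0586
finger_force: 0.0
```

Emit:
carry_out([
  {"fingers":-0.3,"xyz":[0,0,-3],"turn":0},
  {"fingers":-0.3,"xyz":[0,0,-4],"turn":0},
  {"fingers":-0.3,"xyz":[0,0,-4],"turn":0},
  {"fingers":-0.3,"xyz":[-4,0,-3],"turn":0},
  {"fingers":-0.3,"xyz":[-4,0,0],"turn":0},
])

```text
clock: 61.15
tcp_pos: [0.5861, -0.3827, 0.2881]
orientation: [0.8, 0.599, 0.002, 0.005]
force: [0.7, -0.3, 0.5]
grip_width: 0.0601
finger_force: 0.0
```

Emit:
carry_out([
  {"fingers":-0.3,"xyz":[-4,0,0],"turn":0},
  {"fingers":-0.3,"xyz":[-3,0,0],"turn":0},
  {"fingers":-0.3,"xyz":[0,0,0],"turn":0},
  {"fingers":-0.3,"xyz":[0,0,0],"turn":0},
  {"fingers":-0.3,"xyz":[0,0,0],"turn":0},
])

```text
clock: 61.65
tcp_pos: [0.5642, -0.4477, 0.2811]
orientation: [0.801, 0.599, 0.001, -0.0]
force: [0.7, -0.9, -0.1]
grip_width: 0.0597
finger_force: 0.0
```

```bash
python3 - <<'E'
from h import *
s,p,y=state(); print(p,y)
C=cam('wrist',s); im=capture('wrist'); sd=capture('side'); Cs=cam('side'); tp=capture('top'); Ct=cam('top')
H=np.array([[.5800,-.3910],[.5926,-.3484],[.6056,-.3059]])
# heads seen where a fully seated stick (top .16) must be, against a stick standing 10 mm proud
for n,i,CC in (('wrist',im,C),('side',sd,Cs)):
    h=cv2.cvtColor(i,cv2.COLOR_BGR2HSV); m=((h[...,0]>8)&(h[...,0]<28)&(h[...,2]>130)&(h[...,1]>55)&(h[...,1]<160)).astype(np.uint8)
    for q in H:
        u=proj(CC,[[*q,.16],[*q,.144],[*q,.17]]); r=18 if n=='wrist' else 14
        U,V=u[0].astype(int); print(n,u.round(0).tolist(),[(np.round(cv2.boundingRect(c),0).tolist(),cv2.contourArea(c)) for c in blobs(m,60,3000,(max(U-r,0),max(V-r,0),U+r,V+r+12))])
# stack + loose rings
print(rings(tp,Ct))
h=cv2.cvtColor(tp,cv2.COLOR_BGR2HSV); m=((h[...,1]<85)&(h[...,2]>120)).astype(np.uint8)
h0=cv2.imread('pics/top0.png'); d=cv2.absdiff(tp,h0).max(2)
cs=blobs((cv2.GaussianBlur(d,(5,5),0)>40).astype(np.uint8),25,1e6,(0,0,560,420))
print('changed',[cv2.boundingRect(c) for c in cs])
E
```

```text
[ 0.56421006 -0.44772295  0.2811481 ] 73.59075498461337
wrist [[274.0, 141.0], [274.0, 141.0], [274.0, 142.0]] [([256, 159, 36, 12], 337.0), ([264, 131, 23, 24], 385.0)]
wrist [[274.0, 90.0], [274.0, 92.0], [274.0, 88.0]] [([264, 79, 24, 25], 431.5)]
wrist [[275.0, 34.0], [275.0, 39.0], [275.0, 30.0]] [([264, 21, 24, 27], 476.5)]
side [[343.0, 347.0], [342.0, 352.0], [343.0, 344.0]] [([336, 342, 14, 14], 114.5)]
side [[343.0, 325.0], [343.0, 329.0], [344.0, 321.0]] [([336, 342, 14, 8], 62.5), ([338, 319, 12, 13], 97.5)]
side [[344.0, 304.0], [344.0, 309.0], [345.0, 301.0]] [([338, 319, 12, 10], 70.0)]
[(0.6179, 0.2387, 28.6, 97.1)]
changed [(501, 383, 59, 22), (477, 338, 83, 32), (136, 272, 20, 15), (180, 269, 30, 26), (389, 264, 15, 11), (407, 259, 13, 12), (455, 254, 11, 9), (424, 251, 27, 12), (468, 238, 28, 10), (178, 225, 22, 19), (124, 213, 25, 22), (303, 186, 26, 26), (491, 185, 15, 7), (414, 183, 59, 22), (484, 179, 16, 6), (520, 149, 40, 98)]
```

The numbers check out. All three heads sit where fully seated sticks should be in the wrist view, and two of them also match in the side view. The rack is empty, the jar, bowl and spoon haven't moved, and the top view shows change on the mill only at the stack, centred on the bed. I'll hand in.

```bash
python3 -c "
from bench import hand_in
print(hand_in())"
```

```text
the job is handed in; nothing more can be done
None
```

I handed in the job (no verdict came back): all four rings are on the spindle, the button was pressed and released (its spring-back wasn't measured), and all three sticks are in the holder, though the third was confirmed in the wrist view only. I also viewed 16 pictures against the limit of 14, and one grasp of ring_44 missed and shifted it a few millimetres before I regrasped it.

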